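# Refit the fruit infuser in the juice dispenser's foot

### The arm

A 6-joint arm with a two-finger parallel gripper is mounted at the origin on the work surface. World frame = base frame: x ahead of the robot, y to its left, z up, the work surface at z = 0. Lengths are in m, angles in rad, forces in N, time in s.
With the tool pointing down it reaches from about 0.35 to 0.975 m from the base axis. Payload 4.9 kg.
Tool frame: the origin (TCP) lies midway between the tips of the shut fingers; the grasp point (between the pads) lies ctrl.grip_point_offset behind it (ctrl.grip_point_offset is the distance from the TCP to the grasp point, in m); x points along the fingers, y is the direction in which the jaws open and shut, and the axes are right-handed (so a half turn about x gives the same grasp; the last joint's range is limited). The gripper opens to 85 mm and grips with 20 to 120 N. Pads are 22 mm wide; open, the fingers measure 114 mm over their backs; the gripper's body (76 mm by 85 mm) begins 54 mm behind the grasp point. The pads swing forward as they close: fully open they stand 13 mm farther back than shut.
Start: joints at [-1.314, 0.053, 1.613, -0, 1.476, -0.119], TCP at [0.229, -0.581, 0.231] pointing down, gripper open.
Joint ranges: [-3.01, 3.01], [-1.01, 2.22], [0.06, 2.58], [-1.02, 4.17], [0.09, 2.62], [-3.14, 3.14]. Speed limits (rad/s): [2.57, 2.57, 3.14, 3.14, 3.14, 3.14].

### API

Orientations are given as a rotation vector (axis times angle).
In Python, from station import ctrl gives the robot as it stands. The module is installed in compiled form; this text tells all that it offers.
- The arm moves only by the tool drive_tool, never from a script. Its argument "commands" is text: rows parted by semicolons, each of 5 numbers parted by spaces: the closure, from -1 (fully open) to 1 (shut), so that 0 is half open, then the shift along the tool's x, y, z in units of 40 mm (1.0 is 40 mm), then the turn about the tool's x in units of 5 degrees (1.0 is 5 degrees). A call has 1 to 8 rows; each row is the pose to reach, as a shift and turn from the pose commanded when the call began, along the tool's axes at that moment; what a row does not reach only later rows make up. A row lasts 1/12 s, in which the tool goes at most 41.7 mm and 7.16 degrees, less where a joint would pass 70% of its speed; a pose out of reach is approached as far as the arm can. A call with a gripper value outside its range is refused whole. The fingers move at their own pace and stop on an object; "newtons" is the grip in N (left out, the last holds). Time passes only in rows, so rows that repeat a pose let the fingers close. It gives the time, the measured TCP pose, the force and the opening at its end, in the units of the state.
- ctrl.get_obs(): the state, without advancing time (a new reading comes with each control period).
- ctrl.get_image(name): name is "scene" or "side" or "wrist"; returns (picture, depth): 480x640x3 uint8, blue, green, red; 480x640 float32, m along the optical axis (not along the pixel's ray), 0 where there is no reading.
- ctrl.camera_info(name): a dict with "K" (3x3 intrinsics, pixels), "T" (4x4, takes a point from camera to world coordinates). Camera axes: x right, y down, z forward; pixel columns grow to the right and rows downward; lengths in m; the calibration is good to about 2 mm. A picture is of the moment at which its call begins: read the wrist's pose just before it. camera_info takes no time and is no camera call; for the wrist camera it gives the pose at the moment of the call.
- ctrl.finish_job(): hands the job in, once; it reports no verdict.
The state is a dict: "t": time; "q": joint angles; "dq": joint speeds; "effort": joint torques, N m; "tool_pos": TCP position; "tool_rot": TCP orientation; "contact_force": force on the tool from outside, world axes, zero at the start; "wrist_torque": the same for the moment, N m; "opening": finger opening in m.
Only numpy, scipy, OpenCV 4.12 (cv2) and the standard library are available. Lean on these libraries where they do the work, as an engineer would, in place of code of your own. Each camera call takes 0.05 s, during which the arm holds its last target.

### The job

The juice dispenser's jar is off for cleaning: lift the red cover cap off the sprung seat in the steel dispenser foot and put it in the blue tray, then stand the fruit infuser in the seat with its hexagonal foot fully home in the hexagonal pocket, and let go. The seat's exact place and twist have to be felt out: press only lightly while shuffling the infuser into it, never so hard that the sprung seat is pushed down to its stop. Leave the glasses, mug, jar, spoon and can where they are.

Things in the scene. Friction and masses are not known exactly. Their poses are not given: they have to be found in the camera images.
- dispenser: Fixed steel dispenser foot: round drum 150 mm across, 53 mm high, with a 96 mm hole in the middle holding the white sprung seat. Origin: drum axis at the table, z up. A black index lug (22 x 26 mm, its top 63 mm above the table) marks the rim on the drum's own -x side.
- pocket (a point): Nominal pocket mouth: on the drum axis, 62 mm above the table (the seat's flat top when up); axes as the drum's. The real pocket's centre is up to 4 mm off along drum x and up to 4 mm along y, and twisted up to 0.25 rad either way; it is fixed there. Untwisted, two of its six walls are square to the drum's x axis.
- pocket_floor (a point): Nominal pocket floor centre, on the drum axis 48 mm above the table when the seat is up. Pocket: regular hexagon, 43 mm across flats, 14 mm deep, straight walls, no chamfer, orange floor, in a white seat about 90 mm across.
- seat (a joint): How far the white seat is pushed straight down on its spring, m: 0 up, 0.010 at its stop. It starts to move at about 4.5 N and needs about 0.5 N more per mm (about 9.5 N at the stop); more than 0.0092 counts as pushed to the stop. The infuser's own weight does not push it down.
- infuser: Fruit infuser, 98 mm tall, 0.13 to 0.23 kg, upright on the mat: black hexagonal foot 40 mm across flats, 16 mm high; metal tube 34 mm across; black hexagonal head (the grip) 38 mm across flats, 72 to 98 mm up. Origin: centre of the underside, z up. Foot and head are turned alike: flats face its x axis and every 60 degrees. All six ways round fit.
- cap: Red cover cap lying loosely on the seat over the pocket, 0.06 kg: black spigot 32 mm in diameter and 8 mm long underneath, disc 60 mm in diameter and 6 mm thick, and on it a round knob 26 mm in diameter from 14 to 46 mm above the origin. Origin: centre of the underside of the spigot, z up; with the cap on the seat it is 54 mm above the table.
- tray: Fixed blue open tray, 150 x 150 mm, 35 mm high, walls and floor 4 mm thick. Origin: centre of its underside, on the table. It stands to the robot's left or right.
- mat: Fixed brown cork mat, 150 x 290 x 5 mm (its own x, y, z), on the side opposite the tray; the infuser and the two glasses stand on it in a row along its y, about 95 mm apart, in any order. Origin: centre of its underside.
- glass_a: Greenish glass tumbler, 66 mm across, 95 mm tall, on the mat. Origin: centre of its underside. Leave alone.
- glass_b: The other tumbler, the same. Leave alone.
- mug: White mug, 80 mm across, 90 mm tall, at the back. Origin: centre of its underside. Leave alone.
- jar: Amber jar with steel cap, 72 mm across, 100 mm tall, at the back. Origin: centre of its underside. Leave alone.
- spoon: Spoon lying at the back, along its own x axis. Leave alone.
- can: Green can, 66 mm across, 115 mm tall, at the back. Origin: centre of its underside. Leave alone.
Things that resemble listed ones, but are neither listed nor needed, are in the scene too. Several things have the shape of the cap; the one meant has the colours described above. Of the things that look like the dispenser, take the one that is farthest from the robot's base at the start.

How it is judged:
On the way, in this order (a step that is already met when the one before it is completed fails the run):
1. the cap lies in the tray, released (x of cap in the frame of tray between -0.06 and 0.06 m and y of cap in the frame of tray between -0.06 and 0.06 m and z of cap in the frame of tray between -0.005 and 0.02 m and contact force between the fingers and cap below 0.05 N and linear speed of cap below 0.05 m/s), for 0.2 s.
2. the infuser's foot is fully home in the pocket with the seat up (z of infuser in the frame of dispenser between 0.044 and 0.051 m and horizontal distance between infuser and dispenser below 0.012 m and angle between infuser's own z axis and vertical below 0.06 rad and value of joint seat below 0.003 m), for 0.2 s.
At the end, for the whole second after the job is handed in: Infuser upright (0.06 rad) in the foot, underside 44 to 51 mm above the table and within 12 mm of the drum axis, seat up (under 3 mm); cap in the tray, its origin within 60 mm of the tray centre along tray x and y and under 20 mm above the tray underside; both released, at rest (all of step 2 and x of cap in the frame of tray between -0.06 and 0.06 m and y of cap in the frame of tray between -0.06 and 0.06 m and z of cap in the frame of tray between -0.005 and 0.02 m and linear speed of each of infuser, cap below 0.02 m/s); the robot touches nothing.
It fails at once if the sprung seat is pushed down to its stop (more than 9.2 mm) (value of joint seat above 0.0092 m).
It fails at once if a glass is moved by more than 30 mm or tipped (distance of any of glass_a, glass_b from where it was at the start of the episode above 0.03 m or angle between any of glass_a, glass_b's own z axis and vertical above 0.5 rad).
It fails at once if the mug, jar, spoon or can is moved by more than 30 mm or tipped (distance of any of mug, jar, spoon, can from where it was at the start of the episode above 0.03 m or angle between any of mug, jar, can's own z axis and vertical above 0.5 rad).
It also fails if it takes over 72 s, if anything falls off the work surface, if the arm or the gripper's body presses on something with over 40 N, if the wrist force passes 120 N, or if a joint passes its speed limit or range.

## Working session

There is one attempt and no reset: what is moved stays moved. The work goes in short steps, Python scripts to look and compute and a tool call to move; the robot and the scene stay as the last step left them, time stands still between calls to the robot, and variables do not carry over. Pictures are saved under pics/ and viewed, and the job is handed in when it is done.

Besides the shell and the picture viewer there is one more tool, called after "Call:" as name(argument=value, ...) on one line, values as JSON. drive_tool: Moves the arm, as the interface text tells. Its arguments: {"type":"object","properties":{"commands":{"type":"string"},"newtons":{"type":"number"}},"required":["commands"]}

```bash
mkdir -p pics; cat > h.py <<'E'
import numpy as np, cv2
from station import ctrl
from scipy.spatial.transform import Rotation as R
def grab(name,tag):
    info=ctrl.camera_info(name); im,d=ctrl.get_image(name)
    cv2.imwrite(f'pics/{tag}.png',im); np.savez(f'pics/{tag}.npz',im=im,d=d,K=info['K'],T=info['T'])
    return im,d,info
def ray(K,T,u,v,z):
    r=T[:3,:3]@np.linalg.inv(K)@np.array([u,v,1.0]); o=T[:3,3]
    return o+r*(z-o[2])/r[2]
def pts(d,K,T):
    v,u=np.indices(d.shape)
    P=np.stack([(u-K[0,2])*d/K[0,0],(v-K[1,2])*d/K[1,1],d],-1)
    return P@T[:3,:3].T+T[:3,3]
E
python3 - <<'E'
from h import *
for n in ('scene','side','wrist'):
    im,d,i=grab(n,n+'0'); print(n,i['K'][0,0],np.round(i['T'],3))
o=ctrl.get_obs()
print(o, ctrl.grip_point_offset)
E
```

```text
scene 534.4106783416045 [[-0.897  0.339 -0.283  0.897]
 [ 0.442  0.7   -0.562  0.65 ]
 [ 0.008 -0.629 -0.777  0.991]
 [ 0.     0.     0.     1.   ]]
side 500.943056758445 [[-0.989 -0.082  0.12   0.422]
 [-0.144  0.651 -0.745  0.89 ]
 [-0.017 -0.755 -0.656  0.856]
 [ 0.     0.     0.     1.   ]]
wrist 340.8556679515019 [[ 0.368 -0.897 -0.246  0.291]
 [-0.93  -0.355 -0.095 -0.556]
 [-0.002  0.264 -0.965  0.372]
 [ 0.     0.     0.     1.   ]]
{'t': 0.15, 'q': array([-1.31401941e+00,  5.32061025e-02,  1.61397978e+00, -1.07643143e-06,
        1.47601975e+00, -1.18986609e-01]), 'dq': array([-0.00016961, -0.00282893, -0.00401118,  0.00067176,  0.00160582,
       -0.00039878]), 'effort': array([ 5.15448628e-04, -3.94242454e+01, -3.70722163e+01, -1.50681244e-04,
        4.64560391e-03,  2.30014604e-05]), 'tool_pos': array([ 0.22924633, -0.58090982,  0.23034419]), 'tool_rot': array([ 2.01651417,  0.38506154, -2.0167443 ]), 'contact_force': array([-0.15446365, -0.17214337,  0.4377253 ]), 'wrist_torque': array([-0.03802759,  0.0143177 ,  0.01917884]), 'opening': 0.08540461289589713} 0.0187
```

View pics/scene0.png

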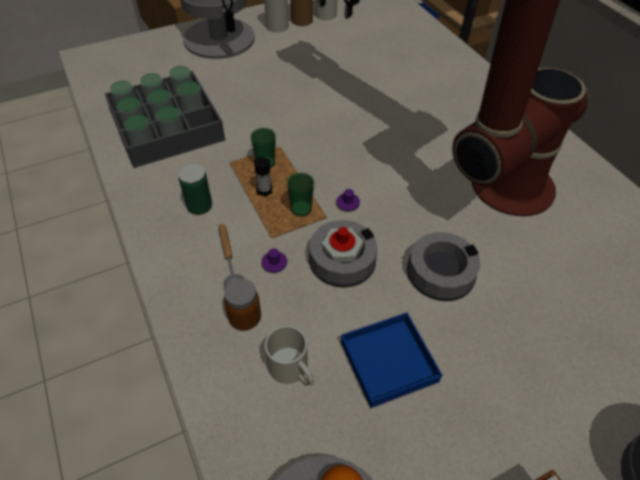

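View pics/side0.png

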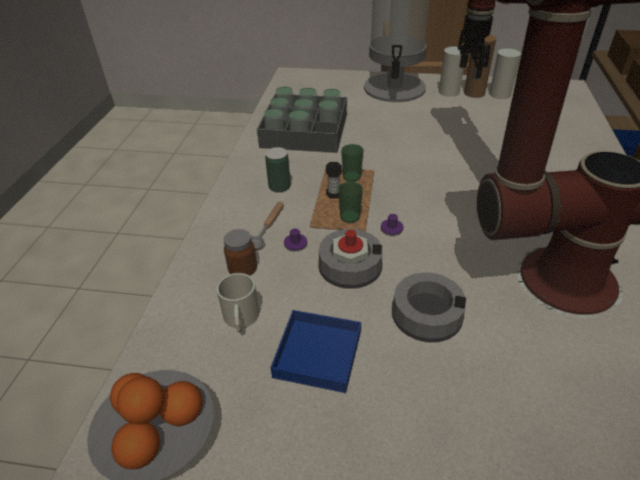

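View pics/wrist0.png

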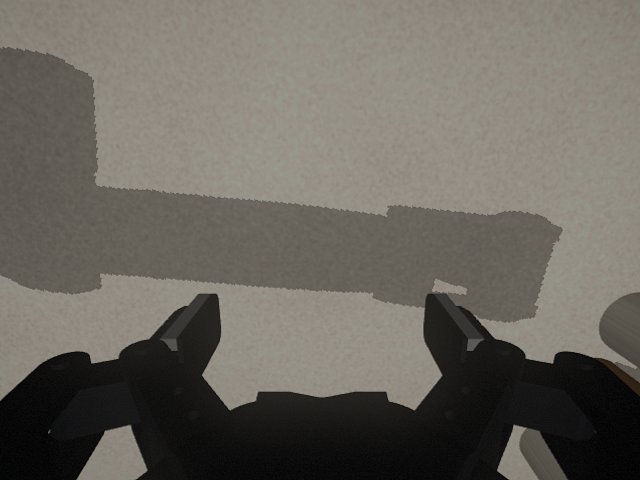

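The dispenser holding the red cap is at scene pixel (343,250). An empty lookalike drum at (443,265) is nearer the base. The caps are red (343,240) and purple (274,260) and (348,200). The infuser stands at (263,177) between two glasses, and the tray is at (390,360). Next I'll measure positions and take close crops.

```bash
python3 - <<'E'
from h import *
for tag in ('scene0','side0'):
    z=np.load(f'pics/{tag}.npz'); im,d,K,T=z['im'],z['d'],z['K'],z['T']
    P=pts(d,K,T); hsv=cv2.cvtColor(im,cv2.COLOR_BGR2HSV); H,S,V=[hsv[...,k].astype(int) for k in range(3)]
    on=(d>0)&(P[...,0]>0.15)&(P[...,0]<1.1)&(abs(P[...,1])<.5)
    red=on&((H<5)|(H>174))&(S>180)&(V>100)
    blue=on&(H>105)&(H<125)&(S>150)
    cork=on&(H>5)&(H<20)&(S>90)&(P[...,2]<.012)&(P[...,2]>0)
    for n,m in (('red',red),('blue',blue),('cork',cork)):
        m=m.astype(np.uint8); c,l,s,ce=cv2.connectedComponentsWithStats(m)
        for k in range(1,c):
            if s[k,4]>60:
                q=P[l==k]; print(tag,n,np.round(ce[k]),s[k,4],np.round(np.median(q,0),3),np.round(q.min(0),3),np.round(q.max(0),3))
                if n!='red': 
                    r=cv2.minAreaRect(q[:,:2].astype(np.float32)); print('  rect',r)
    # cap knob top: red pixels z> .095
    q=P[red&(P[...,2]>.09)&(P[...,2]<.12)]; 
    if len(q): print('knob',np.round(q.mean(0),4), q[:,2].max())
    # drums: top ring z .045-.058 
    for (u,v) in ((343,250),(443,265)) if tag=='scene0' else ((350,255),(428,303)):
        w=np.zeros(d.shape,bool); w[v-50:v+50,u-50:u+50]=1
        q=P[w&(P[...,2]>.049)&(P[...,2]<.056)&(S<60)][:,:2]
        (c,r)=cv2.minEnclosingCircle(q.astype(np.float32)); print('drum',c,r)
        q=P[w&(V<45)&(P[...,2]>.058)&(P[...,2]<.068)]; print('lug',len(q),np.round(q.mean(0),4) if len(q) else 0)
    # infuser head
    u,v=(263,177) if tag=='scene0' else (333,180)
    w=np.zeros(d.shape,bool); w[v-30:v+25,u-14:u+14]=1
    q=P[w&(P[...,2]>.098)&(P[...,2]<.108)&(S<120)]; print('inf',len(q),q.mean(0) if len(q) else 0, np.ptp(q,axis=0))
    if tag=='scene0': c=im[130:340,210:490]; 
    else: c=im[130:340,230:510]
    cv2.imwrite(f'pics/{tag}c.png',cv2.resize(c,None,fx=2.8,fy=2.8,interpolation=cv2.INTER_CUBIC))
E
```

```text
scene0 red [343. 241.] 273 [0.515 0.02  0.069] [ 0.486 -0.011  0.064] [0.539 0.041 0.106]
scene0 blue [390. 359.] 5605 [0.544 0.283 0.005] [ 0.469  0.205 -0.003] [0.631 0.366 0.04 ]
  rect ((0.5491502285003662, 0.2848021984100342), (0.15043160319328308, 0.14964361488819122), 84.54859924316406)
scene0 cork [274. 195.] 3126 [ 0.581 -0.23   0.006] [ 0.485 -0.403  0.   ] [ 0.635 -0.109  0.012]
  rect ((0.5599200129508972, -0.25608253479003906), (0.29315733909606934, 0.15025928616523743), 89.91361236572266)
knob [0.5121 0.0137 0.1008] 0.10554152806107775
drum (0.5121886730194092, 0.017321869730949402) 0.07828617095947266
lug 97 [ 0.4649 -0.0074  0.063 ]
drum (0.32716724276542664, 0.145644411444664) 0.07848318666219711
lug 89 [0.268  0.1572 0.0626]
inf 151 [ 0.589334   -0.25759158  0.10368492] [0.03782864 0.04025658 0.00961356]
side0 blue [315. 354.] 4114 [0.551 0.291 0.006] [ 0.468  0.207 -0.   ] [0.625 0.368 0.039]
  rect ((0.545317530632019, 0.287901908159256), (0.15071338415145874, 0.14768201112747192), 84.51298522949219)
side0 cork [341. 206.] 1603 [ 0.573 -0.191  0.006] [ 0.484 -0.401  0.   ] [ 0.633 -0.105  0.011]
  rect ((0.5585242509841919, -0.25281843543052673), (0.29616880416870117, 0.14802412688732147), 89.82273864746094)
knob [0.5108 0.016  0.1016] 0.10395620395256155
drum (0.44811248779296875, 0.013592340052127838) 0.1727776974439621
lug 67 [0.4528 0.0098 0.0629]
drum (0.3551061451435089, 0.1133856400847435) 0.12321003526449203
lug 92 [0.2668 0.1594 0.0628]
inf 167 [ 0.5777775  -0.23903789  0.10232085] [0.0697548  0.21949662 0.00894201]
```

View pics/scene0c.png

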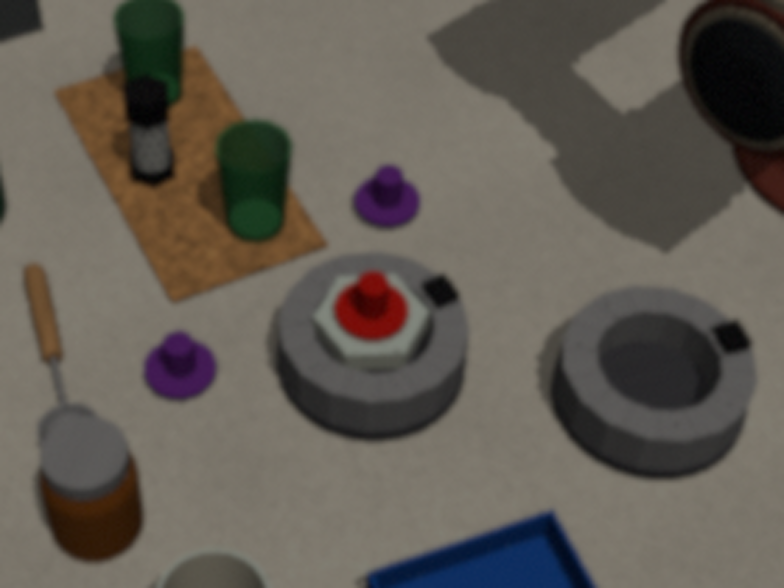

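```bash
cat >> h.py <<'E'
def plan(p,yaw=None):
    """yaw: desired world angle of the jaw (tool y) axis, mod pi"""
    o=ctrl.get_obs(); M=R.from_rotvec(o['tool_rot']).as_matrix()
    dl=M.T@(np.array(p)-o['tool_pos'])/0.04
    cy=np.arctan2(M[1,1],M[0,1]); t=0
    if yaw is not None:
        a=(cy-yaw+np.pi/2)%np.pi-np.pi/2   # tool x is down: +turn lowers world yaw
        t=np.degrees(a)/5
    print('pos',np.round(o['tool_pos'],4),'jaw yaw deg',round(np.degrees(cy),2),'tilt',np.round(M[:,0],3),'shift',np.round(dl,2),'turn',round(t,2),'q6',round(o['q'][5],2),'F',np.round(o['contact_force'],2),'t',o['t'],'open',round(o['opening'],4))
E
python3 - <<'E'
from h import *
plan((0.575,-.257,.231),None)
plan((0.575,-.257,.231),0)
E
```

```text
pos [ 0.2292 -0.5809  0.2303] jaw yaw deg -68.47 tilt [-0.     0.002 -1.   ] shift [-1.000e-02 -4.360e+00 -1.101e+01] turn 0 q6 -0.12 F [-0.15 -0.17  0.44] t 0.15 open 0.0854
pos [ 0.2292 -0.5809  0.2303] jaw yaw deg -68.47 tilt [-0.     0.002 -1.   ] shift [-1.000e-02 -4.360e+00 -1.101e+01] turn -13.69 q6 -0.12 F [-0.15 -0.17  0.44] t 0.15 open 0.0854
```

Call:
drive_tool(commands="-1 0 -0.4 -1.0 -1.2; -1 0 -0.8 -2.0 -2.4; -1 0 -1.2 -3.0 -3.6; -1 0 -1.6 -4.0 -4.8; -1 0 -1.9 -4.9 -6; -1 0 -2.2 -5.8 -7.2; -1 0 -2.6 -6.7 -8.4; -1 0 -3.0 -7.6 -9.6")

```text
t: 0.82
tool_pos: [0.4692, -0.3565, 0.231]
tool_rot: [1.464, 1.022, -1.464]
contact_force: [0.1, -1.4, -1.2]
opening: 0.0852
```

```bash
python3 - <<'E'
from h import *
plan((0.575,-.257,.25),0)
E
```

```text
pos [ 0.4692 -0.3565  0.231 ] jaw yaw deg -20.17 tilt [-0.  0. -1.] shift [-0.48  1.63 -3.25] turn -4.03 q6 -0.42 F [ 0.13 -1.38 -1.24] t 0.8167 open 0.0852
```

Call:
drive_tool(commands="-1 -0.2 0.4 -0.8 -1.2; -1 -0.4 0.8 -1.6 -2.4; -1 -0.5 1.2 -2.4 -3.6; -1 -0.5 1.6 -3.2 -4; -1 -0.5 1.6 -3.2 -4; -1 -0.5 1.6 -3.2 -4")

```text
t: 1.32
tool_pos: [0.5737, -0.259, 0.2507]
tool_rot: [1.213, 1.208, -1.213]
contact_force: [0.5, -0.1, -0.8]
opening: 0.0856
```

```bash
python3 - <<'E'
from h import *
plan((0.575,-.257,.25),0)
im,d,i=grab('wrist','w1')
plan((0.575,-.257,.25),0)
E
```

```text
pos [ 0.5737 -0.259   0.2507] jaw yaw deg -0.29 tilt [-0.001  0.    -1.   ] shift [ 0.02  0.03 -0.05] turn -0.06 q6 -0.54 F [ 0.51 -0.06 -0.81] t 1.3167 open 0.0856
pos [ 0.5729 -0.26    0.2507] jaw yaw deg -0.4 tilt [-0.001  0.    -1.   ] shift [ 0.02  0.05 -0.08] turn -0.08 q6 -0.54 F [-0.17 -0.73  0.65] t 1.3667 open 0.0854
```

View pics/w1.png

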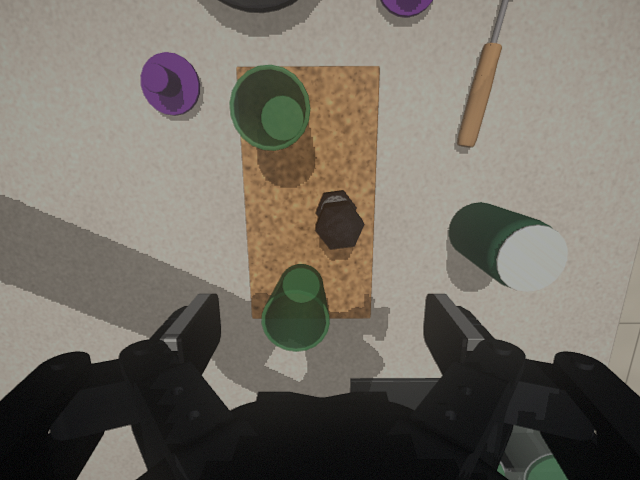

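The wrist view shows the infuser's black hexagonal head at about (340,226), with the glasses at (270,108) and (296,310). I'll measure the head's centre and twist.

```bash
cat > meas.py <<'E'
from h import *
import sys
def head(tag,u0,v0,r=45):
    z=np.load(f'pics/{tag}.npz'); im,d,K,T=z['im'],z['d'],z['K'],z['T']
    P=pts(d,K,T); m=np.zeros(d.shape,np.uint8)
    m[v0-r:v0+r,u0-r:u0+r]=1
    hsv=cv2.cvtColor(im,cv2.COLOR_BGR2HSV)
    m&=((P[...,2]>.098)&(P[...,2]<.109)&(hsv[...,2]<95)).astype(np.uint8)
    cs,_=cv2.findContours(m,cv2.RETR_EXTERNAL,cv2.CHAIN_APPROX_NONE); c=max(cs,key=cv2.contourArea)
    c=cv2.convexHull(c)[:,0,:]
    W=np.array([ray(K,T,u,v,.103)[:2] for u,v in c])
    Mo=cv2.moments((W*1e5).astype(np.float32)); cen=np.array([Mo['m10'],Mo['m01']])/Mo['m00']/1e5
    # fold edge-direction histogram: support widths over angle
    best=min((( np.ptp(W@[np.cos(a),np.sin(a)])+np.ptp(W@[np.cos(a+np.pi/3),np.sin(a+np.pi/3)])+np.ptp(W@[np.cos(a-np.pi/3),np.sin(a-np.pi/3)]))/3,a) for a in np.radians(np.arange(-30,30,.5)))
    print(tag,'n',len(c),'center',np.round(cen,4),'flats width',round(best[0],4),'normal deg',round(np.degrees(best[1]),1),'medz',np.median(P[m>0][:,2]))
    q=cv2.approxPolyDP(c.reshape(-1,1,2),4,True)[:,0]; print(q.tolist())
    Q=np.array([ray(K,T,u,v,.103)[:2] for u,v in q]); 
    for k in range(len(Q)):
        e=Q[(k+1)%len(Q)]-Q[k]; print(round(np.linalg.norm(e)*1e3,1), round(np.degrees(np.arctan2(e[1],e[0]))%60,1))
    cv2.imwrite(f'pics/{tag}c.png',cv2.resize(im[v0-r:v0+r,u0-r:u0+r],None,fx=6,fy=6,interpolation=cv2.INTER_CUBIC))
if __name__=='__main__': head(sys.argv[1],int(sys.argv[2]),int(sys.argv[3]))
E
python3 meas.py w1 340 226
```

```text
w1 n 21 center [ 0.5886 -0.2584] flats width 0.0383 normal deg -22.5 medz 0.10247473956171022
[[349, 204], [364, 224], [354, 246], [330, 249], [315, 230], [324, 207]]
22.0 7.2
21.5 7.4
21.4 7.2
21.8 7.1
21.7 8.6
21.5 6.7
```

View pics/w1c.png

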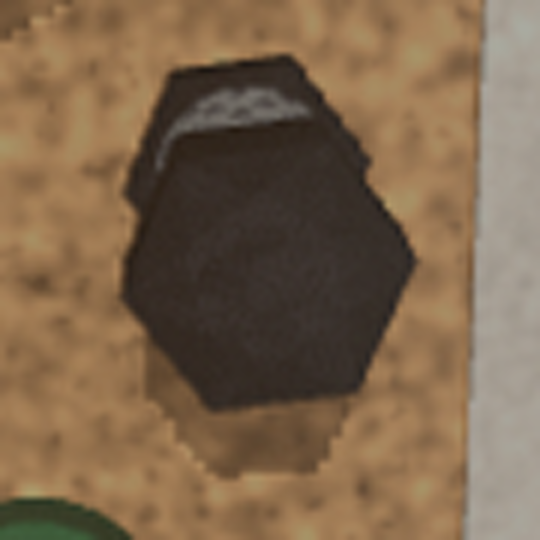

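```bash
python3 - <<'E'
from h import *
plan((0.512,.016,.22),0)
E
```

```text
pos [ 0.5729 -0.26    0.2507] jaw yaw deg -0.4 tilt [-0.001  0.    -1.   ] shift [ 0.77 -1.57 -6.89] turn -0.08 q6 -0.54 F [-0.17 -0.73  0.65] t 1.3667 open 0.0854
```

Call:
drive_tool(commands="-1 0.1 -0.2 -0.95 0; -1 0.2 -0.4 -1.9 0; -1 0.3 -0.6 -2.85 0; -1 0.4 -0.8 -3.8 0; -1 0.5 -1.0 -4.75 0; -1 0.6 -1.2 -5.6 0; -1 0.7 -1.4 -6.4 0; -1 0.77 -1.57 -6.9 0")

```text
t: 2.03
tool_pos: [0.5108, 0.0172, 0.2198]
tool_rot: [1.216, 1.206, -1.216]
contact_force: [-0.3, 0.2, -0.8]
opening: 0.0854
```

Call:
drive_tool(commands="-1 0 0 0 0; -1 0 0 0 0")

```text
t: 2.2
tool_pos: [0.5116, 0.0155, 0.2201]
tool_rot: [1.214, 1.205, -1.216]
contact_force: [0.6, -0.4, 0.4]
opening: 0.0852
```

```bash
python3 - <<'E'
from h import *
plan((0.512,.016,.22),0)
im,d,i=grab('wrist','w2')
K,T=i['K'],i['T']
E
```

```text
pos [0.5116 0.0155 0.2201] jaw yaw deg -0.46 tilt [-0.    -0.001 -1.   ] shift [ 0.    0.01 -0.01] turn -0.09 q6 -0.11 F [ 0.59 -0.37  0.39] t 2.2 open 0.0852
```

View pics/w2.png

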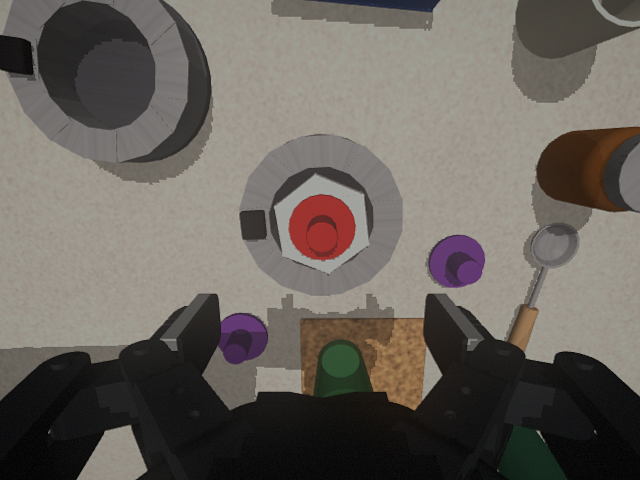

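The dispenser is centred near (322,215) with its lug at (252,225). The red cap's knob is at (322,237), and the white seat has a hexagonal outline. Now I'll measure these.

```bash
python3 - <<'E'
from h import *
z=np.load('pics/w2.npz'); im,d,K,T=z['im'],z['d'],z['K'],z['T']
P=pts(d,K,T); hsv=cv2.cvtColor(im,cv2.COLOR_BGR2HSV); H,S,V=[hsv[...,k].astype(int) for k in range(3)]
w=np.zeros(d.shape,bool); w[120:310,225:415]=1
red=w&((H<8)|(H>172))&(S>130)
for n,lo,hi,zz in (('knob',.094,.106,.1),('disc',.062,.075,.068)):
    m=red&(P[...,2]>lo)&(P[...,2]<hi); q=P[m]; print(n,len(q),np.round(np.median(q,0),4))
    pix=np.argwhere(m)[:,::-1]; W=np.array([ray(K,T,u,v,zz)[:2] for u,v in pix]).astype(np.float32)
    print(cv2.minEnclosingCircle(W))
m=w&(P[...,2]>.047)&(P[...,2]<.058)&(S<50)
W=P[m][:,:2].astype(np.float32); print('drum',cv2.minEnclosingCircle(W))
m=w&(P[...,2]>.058)&(V<60)&(P[...,2]<.068); print('lug',P[m].mean(0),len(P[m]))
m=w&(P[...,2]>.058)&(P[...,2]<.066)&(V>100)&(S<60)
c=cv2.convexHull(np.argwhere(m)[:,::-1].astype(np.int32)); q=cv2.approxPolyDP(c,6,True)[:,0]
Q=np.array([ray(K,T,u,v,.062)[:2] for u,v in q]); print(q.tolist(),Q.mean(0))
for k in range(len(Q)):
    e=Q[(k+1)%len(Q)]-Q[k]; print(round(np.linalg.norm(e)*1e3,1), round(np.degrees(np.arctan2(e[1],e[0]))%60,1))
plan((0.512,.016,.22),0)
E
```

```text
knob 790 [0.511  0.0147 0.0993]
((0.5113120675086975, 0.014614527113735676), 0.01309382077306509)
disc 2437 [0.5118 0.0202 0.0675]
((0.5114647746086121, 0.014268536120653152), 0.029751034453511238)
drum ((0.5107520222663879, 0.01791994646191597), 0.07638385891914368)
lug [0.44931785 0.01621879 0.06172696] 648
[[368, 245], [327, 273], [242, 238], [239, 213], [315, 174], [363, 194]] [0.50004203 0.0166969 ]
46.3 35.7
84.6 36.0
23.1 32.7
76.2 26.3
45.5 37.3
47.0 37.0
pos [0.5121 0.0149 0.2205] jaw yaw deg -0.53 tilt [ 0.    -0.001 -1.   ] shift [ 0.01 -0.   -0.03] turn -0.11 q6 -0.11 F [-0.79 -0.29  0.28] t 2.25 open 0.0854
```

Call:
drive_tool(commands="-1 0.8 -0.02 0 0; -1 1.6 -0.02 0 0; -1 2.4 -0.02 0 0; -1 3.1 -0.02 0 0; -1 3.6 -0.02 0 0; -1 3.7 -0.02 0 0; -1 3.7 -0.02 0 0", newtons=30)

```text
t: 2.83
tool_pos: [0.5105, 0.0146, 0.0709]
tool_rot: [1.215, 1.207, -1.22]
contact_force: [0.1, 0.0, 0.3]
opening: 0.0855
```

Call:
drive_tool(commands="0.3 0 0 0 0; 0.6 0 0 0 0; 1 0 0 0 0; 1 0 0 0 0; 1 0 0 0 0; 1 0 0 0 0; 1 0 0 0 0; 1 0 0 0 0")

```text
t: 3.5
tool_pos: [0.5122, 0.0158, 0.0734]
tool_rot: [1.216, 1.204, -1.214]
contact_force: [-0.3, -0.5, 4.0]
opening: 0.0249
```

Call:
drive_tool(commands="1 -0.3 0 0 0; 1 -0.8 0 0 0; 1 -1.6 0 0 0; 1 -2.4 0 0 0; 1 -3.0 0 0 0; 1 -3.0 0 0 0; 1 -3 0 0 0")

```text
t: 4.08
tool_pos: [0.5123, 0.0159, 0.1945]
tool_rot: [1.217, 1.203, -1.213]
contact_force: [-0.4, -0.4, -1.0]
opening: 0.025
```

```bash
python3 - <<'E'
from h import *
grab('wrist','w3');grab('scene','s3')
plan((0.547,.286,.19),0)
E
```

```text
pos [0.5105 0.016  0.1911] jaw yaw deg -0.46 tilt [-0.002  0.    -1.   ] shift [ 0.03  0.86 -6.76] turn -0.09 q6 -0.11 F [-0.73  0.25 -2.  ] t 4.1833 open 0.0251
```

View pics/w3.png

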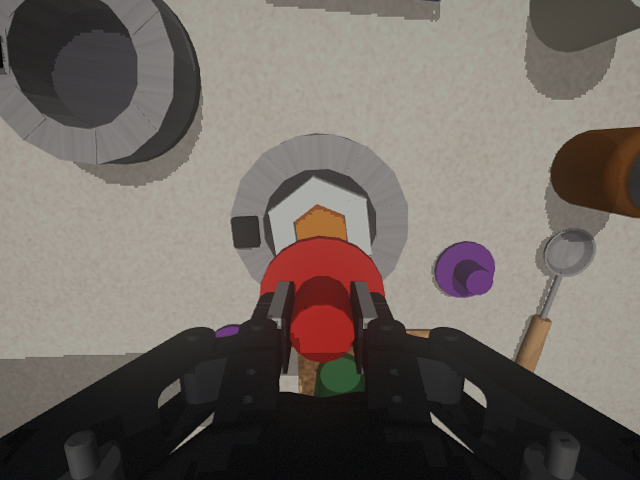

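View pics/s3.png

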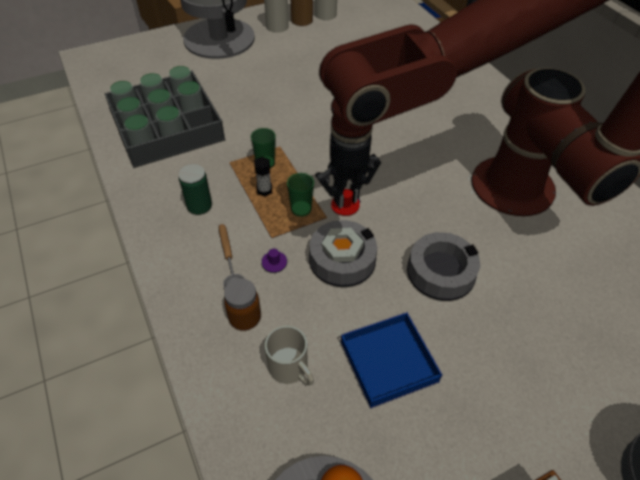

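The cap is held, and the pocket's orange floor is now visible at (320,225). Moving to the tray.

Call:
drive_tool(commands="1 0 0.1 -0.9 0; 1 0 0.2 -1.8 0; 1 0 0.3 -2.75 0; 1 0 0.4 -3.7 0; 1 0 0.5 -4.65 0; 1 0 0.6 -5.5 0; 1 0 0.75 -6.2 0; 1 0 0.86 -6.75 0")

```text
t: 4.85
tool_pos: [0.5466, 0.2876, 0.1895]
tool_rot: [1.211, 1.209, -1.218]
contact_force: [0.1, 0.1, -1.4]
opening: 0.0251
```

Call:
drive_tool(commands="1 0 0 0 0; 1 0.8 0 0 0; 1 1.6 0 0 0; 1 2.4 0 0 0; 1 3.2 0 0 0; 1 3.8 0 0 0; 1 4.05 0 0 0; 1 4.05 0 0 0")

```text
t: 5.52
tool_pos: [0.545, 0.2839, 0.0263]
tool_rot: [1.21, 1.208, -1.223]
contact_force: [0.2, 0.5, -0.6]
opening: 0.0254
```

```bash
python3 - <<'E'
from h import *
plan((0.547,.286,.026),0)
E
```

```text
pos [0.545  0.2839 0.0263] jaw yaw deg -0.49 tilt [-0.008 -0.003 -1.   ] shift [ 0.01  0.05 -0.05] turn -0.1 q6 0.37 F [ 0.17  0.54 -0.56] t 5.5167 open 0.0254
```

Call:
drive_tool(commands="0.6 0 0 0 0; 0.2 0 0 0 0; -0.2 0 0 0 0; -0.2 0 0 0 0; -0.2 0 0 0 0; -0.2 0 0 0 0")

```text
t: 6.02
tool_pos: [0.5486, 0.2858, 0.0314]
tool_rot: [1.216, 1.205, -1.214]
contact_force: [-0.1, 0.4, -0.4]
opening: 0.0511
```

Call:
drive_tool(commands="-0.2 -0.5 0 0 0; -0.2 -1.2 0 0 0; -0.3 -2.1 0 0 0; -0.5 -3.0 0 0 0; -0.7 -4 0 0 0; -0.7 -4.5 0 0 0; -0.7 -4.5 0 0 0")

```text
t: 6.6
tool_pos: [0.5514, 0.2869, 0.2189]
tool_rot: [1.224, 1.2, -1.204]
contact_force: [0.0, -0.3, 0.3]
opening: 0.0723
```

```bash
python3 - <<'E'
from h import *
grab('wrist','w4')
plan((0.511,.016,.27),0)
E
```

```text
pos [0.55   0.2864 0.2152] jaw yaw deg -0.47 tilt [ 0.007  0.003 -1.   ] shift [-1.4  -0.91  6.76] turn -0.09 q6 0.37 F [-0.09  0.93 -0.65] t 6.65 open 0.0724
```

View pics/w4.png

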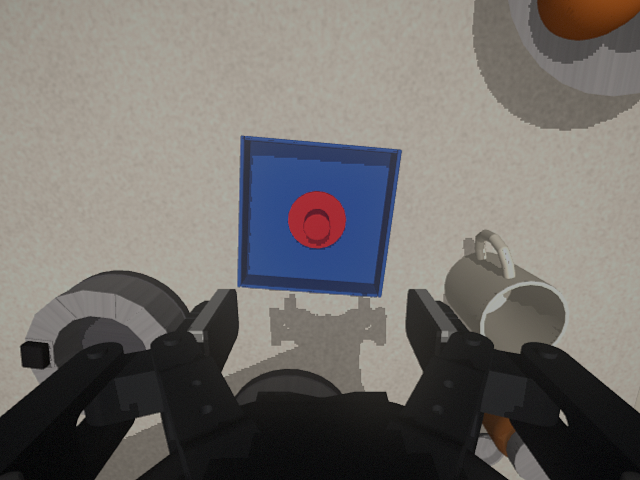

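The cap lies upright in the middle of the tray, around (317,220). Next I'll look at the open pocket.

Call:
drive_tool(commands="-1 0 -0.1 0.95 0; -1 0 -0.2 1.9 0; -1 0 -0.35 2.85 0; -1 0.1 -0.5 3.8 0; -1 0.3 -0.6 4.75 0; -1 0.5 -0.7 5.6 0; -1 0.7 -0.8 6.4 0; -1 0.9 -0.91 6.76 0")

```text
t: 7.32
tool_pos: [0.5079, 0.0125, 0.172]
tool_rot: [1.215, 1.206, -1.22]
contact_force: [-0.3, 0.1, 0.2]
opening: 0.0852
```

Call:
drive_tool(commands="-1 0 0 0 0; -1 0 0 0 0; -1 0 0 0 0")

```text
t: 7.57
tool_pos: [0.5092, 0.0161, 0.1738]
tool_rot: [1.215, 1.207, -1.216]
contact_force: [0.6, 1.0, -0.4]
opening: 0.0856
```

```bash
python3 - <<'E'
from h import *
plan((0.511,.016,.18),0)
grab('wrist','w5')
E
```

```text
pos [0.5092 0.0161 0.1738] jaw yaw deg -0.45 tilt [-0.001  0.001 -1.   ] shift [-0.16  0.04  0.  ] turn -0.09 q6 -0.11 F [ 0.65  0.96 -0.38] t 7.5667 open 0.0856
```

View pics/w5.png

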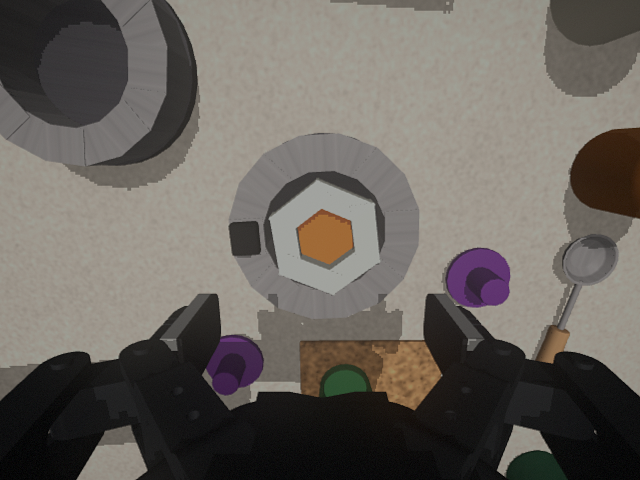

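The orange pocket floor sits at about (326,238) inside the white seat. I'll fit the mouth and floor hexagons.

```bash
cat > pocket.py <<'E'
from h import *
import sys
def hexfit(W,lab):
    W=W.astype(np.float32); h=cv2.convexHull(W)[:,0]
    Mo=cv2.moments(h*1000); cen=np.array([Mo['m10'],Mo['m01']])/Mo['m00']/1000
    A=np.radians(np.arange(0,60,.25)); f=lambda a:np.mean([np.ptp(h@[np.cos(a+k*np.pi/3),np.sin(a+k*np.pi/3)]) for k in range(3)])
    v=[f(a) for a in A]; k=int(np.argmin(v)); a=A[k]
    c2=0; M=[];b=[]
    for j in range(3):
        n=[np.cos(a+j*np.pi/3),np.sin(a+j*np.pi/3)]; p=h@n; M.append(n);b.append((p.max()+p.min())/2)
    c2=np.linalg.lstsq(np.array(M),np.array(b),rcond=None)[0]
    print(lab,'moment c',np.round(cen,4),'mid c',np.round(c2,4),'AF',round(v[k]*1e3,1),'normal',round(np.degrees(a),2),'/',round(np.degrees(a)-60,2))
def run(tag):
    z=np.load(f'pics/{tag}.npz'); im,d,K,T=z['im'],z['d'],z['K'],z['T']
    P=pts(d,K,T); hsv=cv2.cvtColor(im,cv2.COLOR_BGR2HSV); H,S,V=[hsv[...,k].astype(int) for k in range(3)]
    cd=np.array([.511,.0165]); rr=np.hypot(P[...,0]-cd[0],P[...,1]-cd[1])
    w=(rr<.06)
    white=w&(V>110)&(S<60)&(P[...,2]>.056)&(P[...,2]<.068)
    m=white.astype(np.uint8); n,l,s,c=cv2.connectedComponentsWithStats(m); k=1+np.argmax(s[1:,4]); m=(l==k).astype(np.uint8)
    cs,hi=cv2.findContours(m,cv2.RETR_CCOMP,cv2.CHAIN_APPROX_NONE)
    big=sorted(range(len(cs)),key=lambda i:-cv2.contourArea(cs[i]))
    for i in big[:2]:
        pix=cs[i][:,0].astype(float)
        hexfit(np.array([ray(K,T,u,v,.062)[:2] for u,v in pix]),'outer' if hi[0][i][3]<0 else 'mouth')
    org=w&(H>5)&(H<22)&(S>120)
    pix=np.argwhere(org)[:,::-1]; hexfit(np.array([ray(K,T,u,v,.048)[:2] for u,v in pix]),'floor')
    rim=(rr<.09)&(P[...,2]>.048)&(P[...,2]<.057)&(S<60)
    print('drum',cv2.minEnclosingCircle(P[rim][:,:2].astype(np.float32)),'white z',np.median(P[m>0][:,2]),'floor z',np.median(P[org][:,2]))
    lug=(rr<.09)&(V<70)&(P[...,2]>.059)&(P[...,2]<.067)&(rr>.05); print('lug',np.round(P[lug].mean(0),4))
    u,v=(np.argwhere(org).mean(0)[::-1]).astype(int)
    cv2.imwrite(f'pics/{tag}c.png',cv2.resize(im[v-70:v+70,u-70:u+70],None,fx=4.2,fy=4.2,interpolation=cv2.INTER_CUBIC))
run(sys.argv[1])
E
python3 pocket.py w5
```

```text
outer moment c [0.5114 0.0149] mid c [0.5114 0.0149] AF 80.7 normal 7.25 / -52.75
mouth moment c [0.5115 0.0151] mid c [0.5115 0.0151] AF 43.9 normal 7.5 / -52.5
floor moment c [ 0.5821 -0.1383] mid c [ 0.5952 -0.1466] AF 347.1 normal 39.5 / -20.5
drum ((0.5103974342346191, 0.017980508506298065), 0.07669765502214432) white z 0.06135794336466885 floor z 0.047557890487039206
lug [0.4491 0.016  0.0618]
```

View pics/w5c.png

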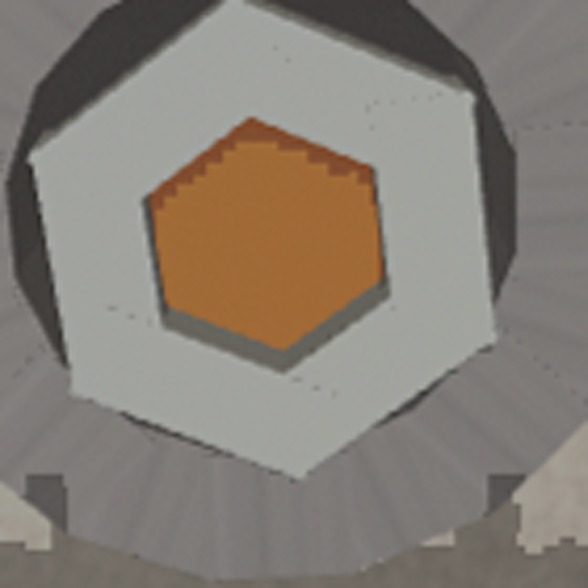

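```bash
python3 - <<'E'
from h import *
plan((0.5886,-.2584,.20),np.radians(-22.7))
E
```

```text
pos [0.5096 0.0164 0.1743] jaw yaw deg -0.41 tilt [-0.  0. -1.] shift [-0.65  2.02  6.85] turn 4.46 q6 -0.11 F [-0.55  0.62  0.11] t 7.6167 open 0.0852
```

Call:
drive_tool(commands="-1 -0.4 0.2 0.8 0.6; -1 -0.65 0.5 1.7 1.2; -1 -0.65 0.8 2.6 1.8; -1 -0.65 1.1 3.5 2.4; -1 -0.65 1.4 4.4 3; -1 -0.65 1.6 5.3 3.6; -1 -0.65 1.8 6.1 4.2; -1 -0.65 2.02 6.85 4.46")

```text
t: 8.28
tool_pos: [0.5893, -0.26, 0.2007]
tool_rot: [1.496, 0.993, -1.496]
contact_force: [-0.4, 0.1, 0.2]
opening: 0.0849
```

Call:
drive_tool(commands="-1 0 0 0 0; -1 0 0 0 0; -1 0 0 0 0")

```text
t: 8.53
tool_pos: [0.5886, -0.2579, 0.2004]
tool_rot: [1.495, 0.996, -1.494]
contact_force: [0.3, 1.1, -0.4]
opening: 0.0852
```

```bash
python3 - <<'E'
from h import *
plan((0.5886,-.2584,.07),np.radians(-22.7))
grab('wrist','w6')
plan((0.5886,-.2584,.07),np.radians(-22.7))
E
```

```text
pos [ 0.5886 -0.2579  0.2004] jaw yaw deg -22.68 tilt [-0.     0.001 -1.   ] shift [3.26 0.01 0.01] turn 0.0 q6 -0.13 F [ 0.27  1.07 -0.38] t 8.5333 open 0.0852
pos [ 0.5884 -0.2575  0.2005] jaw yaw deg -22.65 tilt [-0.     0.001 -1.   ] shift [3.26 0.01 0.02] turn 0.01 q6 -0.13 F [-0.13 -0.42 -0.23] t 8.5833 open 0.0854
```

View pics/w6.png

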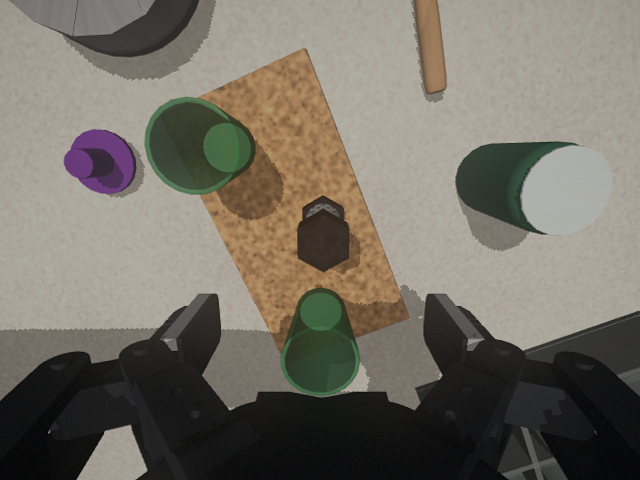

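```bash
python3 meas.py w6 322 240
```

```text
w6 n 18 center [ 0.589  -0.2582] flats width 0.0381 normal deg -22.5 medz 0.1024410940170171
[[321, 214], [348, 228], [348, 258], [324, 271], [297, 254], [297, 229]]
22.0 9.6
22.7 8.5
20.4 7.3
23.9 3.6
18.9 6.3
20.5 9.7
```

Call:
drive_tool(commands="-1 0.8 0.01 0.02 0; -1 1.6 0.01 0.02 0; -1 2.3 0.01 0.02 0; -1 2.9 0.01 0.02 0; -1 3.26 0.01 0.02 0; -1 3.26 0.01 0.02 0; -1 3.26 0.01 0.02 0", newtons=40)

```text
t: 9.17
tool_pos: [0.5881, -0.259, 0.0701]
tool_rot: [1.495, 0.996, -1.495]
contact_force: [-0.6, 0.3, 1.2]
opening: 0.0851
```

Call:
drive_tool(commands="0 0 0 0 0; 0.3 0 0 0 0; 1 0 0 0 0; 1 0 0 0 0; 1 0 0 0 0; 1 0 0 0 0; 1 0 0 0 0")

```text
t: 9.75
tool_pos: [0.5889, -0.2606, 0.0718]
tool_rot: [1.496, 0.992, -1.494]
contact_force: [-1.7, 1.1, 6.6]
opening: 0.0375
```

```bash
python3 - <<'E'
from h import *
plan((0.5886,-.2584,.07),np.radians(-22.7))
E
```

```text
pos [ 0.5889 -0.2606  0.0718] jaw yaw deg -22.77 tilt [ 0.002 -0.001 -1.   ] shift [ 0.05 -0.03 -0.05] turn -0.01 q6 -0.13 F [-1.72  1.13  6.57] t 9.75 open 0.0375
```

Call:
drive_tool(commands="1 -0.3 0 0 0; 1 -0.8 0 0 0; 1 -1.5 0 0 0; 1 -2.3 0 0 0; 1 -3.1 0 0 0; 1 -3.6 0 0 0; 1 -3.6 0 0 0")

```text
t: 10.33
tool_pos: [0.5906, -0.2615, 0.2212]
tool_rot: [1.497, 0.984, -1.489]
contact_force: [0.7, 0.4, -0.8]
opening: 0.0377
```

```bash
python3 - <<'E'
from h import *
plan((0.5115,.0151,.21),np.radians(7.5))
grab('wrist','w7'); grab('side','sd7')
E
```

```text
pos [ 0.5906 -0.2615  0.2212] jaw yaw deg -22.77 tilt [ 0.009 -0.005 -1.   ] shift [ 0.22 -4.5  -5.61] turn -6.05 q6 -0.13 F [ 0.71  0.4  -0.78] t 10.3333 open 0.0377
```

View pics/w7.png

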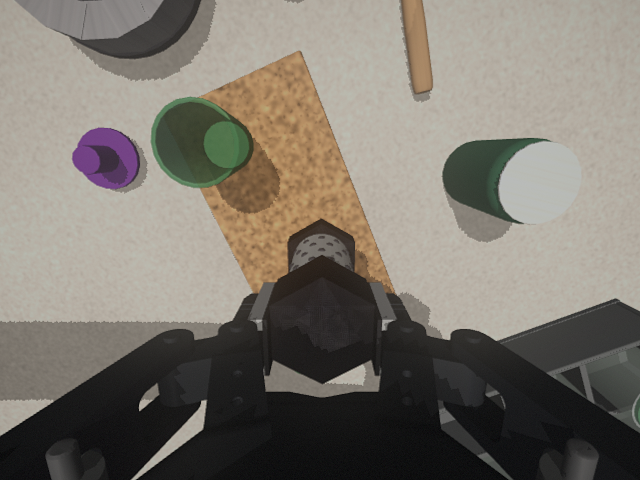

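View pics/sd7.png

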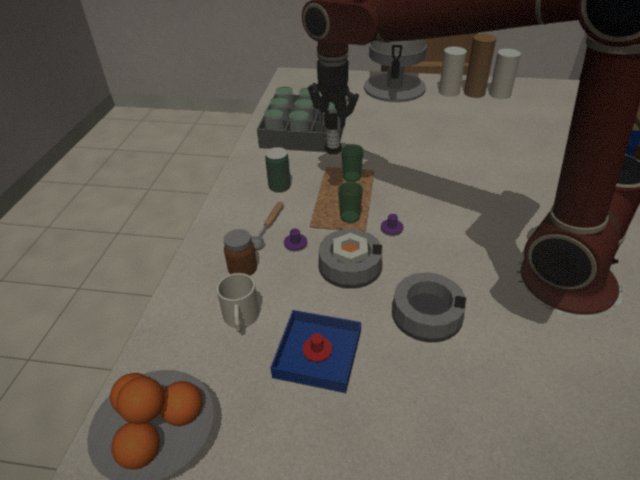

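```bash
python3 - <<'E'
from h import *
o=ctrl.get_obs(); M=R.from_rotvec(o['tool_rot']).as_matrix()
z=np.load('pics/w7.npz'); K,T=z['K'],z['T']
zt=o['tool_pos'][2]+.032
for u,v in ((322,257),(322,382),(265,289),(380,289),(322,319)):
    p=ray(K,T,u,v,zt); print((u,v),np.round(M.T@(p-o['tool_pos'])*1e3,1))
# foot vertex top of base hexagon visible: far vertex (322,219), side vertices (289,238),(355,238)
zt=o['tool_pos'][2]-.066+.016
for u,v in ((322,219),(289,238),(355,238)):
    p=ray(K,T,u,v,zt); print((u,v),np.round(M.T@(p-o['tool_pos'])*1e3,1))
print(np.round(M,3))
im=z['im']; cv2.imwrite('pics/w7c.png',cv2.resize(im[200:400,230:415],None,fx=3,fy=3,interpolation=cv2.INTER_CUBIC))
plan((0.5115,.0151,.18),np.radians(7.5))
E
```

```text
(322, 257) [-32.    2.5 -28.7]
(322, 382) [-32.    2.6  24. ]
(265, 289) [-32.  -18.5 -16.3]
(380, 289) [-32.   24.  -16.1]
(322, 319) [-32.    2.5  -4. ]
(322, 219) [ 50.    3.4 -25.7]
(289, 238) [ 50.  -16.5 -14.1]
(355, 238) [ 50.   23.3 -14. ]
[[ 0.001  0.922 -0.387]
 [-0.    -0.387 -0.922]
 [-1.     0.001  0.   ]]
pos [ 0.5881 -0.2601  0.2143] jaw yaw deg -22.77 tilt [ 0.001 -0.    -1.   ] shift [ 0.85 -4.43 -5.6 ] turn -6.05 q6 -0.13 F [-0.54  0.1  -2.9 ] t 10.4333 open 0.0376
```

View pics/w7c.png

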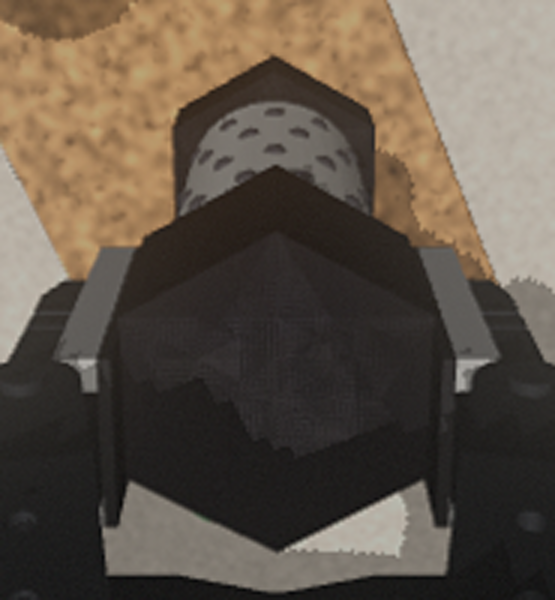

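```bash
python3 - <<'E'
from h import *
o=ctrl.get_obs(); M=R.from_rotvec(o['tool_rot']).as_matrix()
i=ctrl.camera_info('wrist'); K=i['K'];T=np.eye(4)
T[:3,:3]=M.T@i['T'][:3,:3]; T[:3,3]=M.T@(i['T'][:3,3]-o['tool_pos'])
print(np.round(T,4))
np.savez('camtool.npz',K=K,T=T)
def onx(u,v,x):
    r=T[:3,:3]@np.linalg.inv(K)@np.array([u,v,1.]); c=T[:3,3]; return np.round((c+r*(x-c[0])/r[0])*1e3,1)
print('top'); 
for p in ((321.7,276.7),(322,383),(270,306.7),(375,306.7)): print(p,onx(*p,-.032))
print('headbot')
for p in ((321.7,255),(278,281),(367,281)): print(p,onx(*p,-.006))
print('foot top')
for p in ((321.7,219),(289,238),(355,238)): print(p,onx(*p,.05))
E
```

```text
[[ 1.000e-04 -2.637e-01  9.646e-01 -1.420e-01]
 [ 1.000e+00  7.000e-04  1.000e-04 -2.000e-04]
 [-7.000e-04  9.646e-01  2.637e-01 -6.680e-02]
 [ 0.000e+00  0.000e+00  0.000e+00  1.000e+00]]
top
(321.7, 276.7) [-32.   -0.2 -24. ]
(322, 383) [-32.   -0.   18.8]
(270, 306.7) [-32.  -18.4 -12.7]
(375, 306.7) [-32.   18.7 -12.8]
headbot
(321.7, 255) [ -6.   -0.2 -23.6]
(278, 281) [ -6.  -18.8 -12. ]
(367, 281) [ -6.   19.2 -12. ]
foot top
(321.7, 219) [ 50.   -0.2 -27.5]
(289, 238) [ 50.  -19.2 -16.2]
(355, 238) [ 50.   19.2 -16.3]
```

```bash
python3 - <<'E'
from h import *
plan((0.5121,.0110,.20),np.radians(7.5))
E
```

```text
pos [ 0.5881 -0.2601  0.2143] jaw yaw deg -22.77 tilt [ 0.001 -0.    -1.   ] shift [ 0.35 -4.38 -5.51] turn -6.05 q6 -0.13 F [-0.54  0.1  -2.9 ] t 10.4333 open 0.0376
```

Call:
drive_tool(commands="1 0 -0.5 -0.6 -0.7; 1 0 -1.05 -1.3 -1.5; 1 0 -1.6 -2.0 -2.3; 1 0 -2.15 -2.7 -3.1; 1 0 -2.7 -3.4 -3.9; 1 0 -3.2 -4.1 -4.7; 1 0.1 -3.7 -4.7 -5.4; 1 0.2 -4.1 -5.2 -6.05")

```text
t: 11.1
tool_pos: [0.5149, -0.0026, 0.2026]
tool_rot: [1.108, 1.275, -1.113]
contact_force: [0.0, -0.4, -2.2]
opening: 0.0377
```

Call:
drive_tool(commands="1 0.15 -0.28 -0.31 0; 1 0.15 -0.28 -0.31 0; 1 0.15 -0.28 -0.31 0; 1 0.15 -0.28 -0.31 0")

```text
t: 11.43
tool_pos: [0.5041, 0.0057, 0.1984]
tool_rot: [1.112, 1.27, -1.114]
contact_force: [0.2, -0.3, -1.5]
opening: 0.0371
```

```bash
python3 - <<'E'
from h import *
plan((0.5121,.0110,.141),np.radians(7.5))
grab('wrist','w8')
plan((0.5121,.0110,.141),np.radians(7.5))
E
```

```text
pos [0.5041 0.0057 0.1984] jaw yaw deg 7.46 tilt [-0.003 -0.    -1.   ] shift [ 1.43  0.22 -0.1 ] turn -0.01 q6 -0.27 F [ 0.22 -0.28 -1.5 ] t 11.4333 open 0.0371
pos [0.5046 0.0054 0.1991] jaw yaw deg 7.43 tilt [-0.002 -0.    -1.   ] shift [ 1.45  0.21 -0.11] turn -0.01 q6 -0.27 F [-0.24 -1.16 -2.31] t 11.4833 open 0.0372
```

View pics/w8.png

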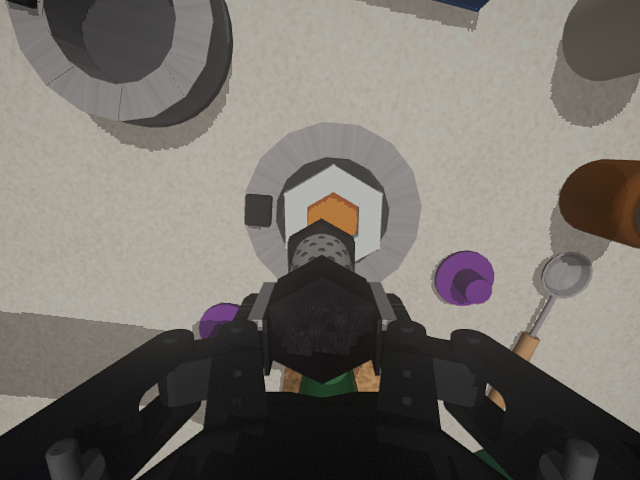

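```bash
python3 - <<'E'
from h import *
z=np.load('pics/w8.npz'); im=z['im']; c=np.load('camtool.npz'); K,T=c['K'],c['T']
def onx(u,v,x):
    r=T[:3,:3]@np.linalg.inv(K)@np.array([u,v,1.]); q=T[:3,3]; return (q+r*(x-q[0])/r[0])*1e3
cv2.imwrite('pics/w8c.png',cv2.resize(im[150:280,260:410],None,fx=5,fy=4.6,interpolation=cv2.INTER_CUBIC))
hsv=cv2.cvtColor(im,cv2.COLOR_BGR2HSV).astype(int)
x=.1988-.062; xf=.1988-.048
wh=(hsv[...,1]<40)&(hsv[...,2]>125)
for v in range(195,232,5):
    r=np.where(wh[v,270:400])[0]+270; 
    org=np.where((hsv[v,270:400,1]>120)&(hsv[v,270:400,0]<22))[0]+270
    print(v,r.min(),r.max(),np.round((onx(r.min()-.5,v,x)[1],onx(r.max()+.5,v,x)[1]),1),
     (org.min(),org.max(),np.round((onx(org.min()-.5,v,xf)[1],onx(org.max()+.5,v,xf)[1]),1)) if len(org) else '')
E
```

```text
195 271 399 [-42.1  63.4] (np.int64(328), np.int64(338), array([ 4.8, 14.2]))
200 273 399 [-40.6  63.7] (np.int64(319), np.int64(346), array([-3. , 21.2]))
205 273 399 [-40.7  63.9] (np.int64(310), np.int64(355), array([-10.8,  29.1]))
210 272 399 [-41.7  64.2] (np.int64(308), np.int64(356), array([-12.5,  30. ]))
215 272 399 [-41.9  64.4] (np.int64(308), np.int64(356), array([-12.6,  30.2]))
220 272 399 [-42.   64.7] (np.int64(308), np.int64(356), array([-12.6,  30.3]))
225 271 399 [-43.   64.9] (np.int64(334), np.int64(356), array([10.2, 30.4]))
230 270 399 [-44.1  65.2] (np.int64(343), np.int64(356), array([18.2, 30.5]))
```

View pics/w8c.png

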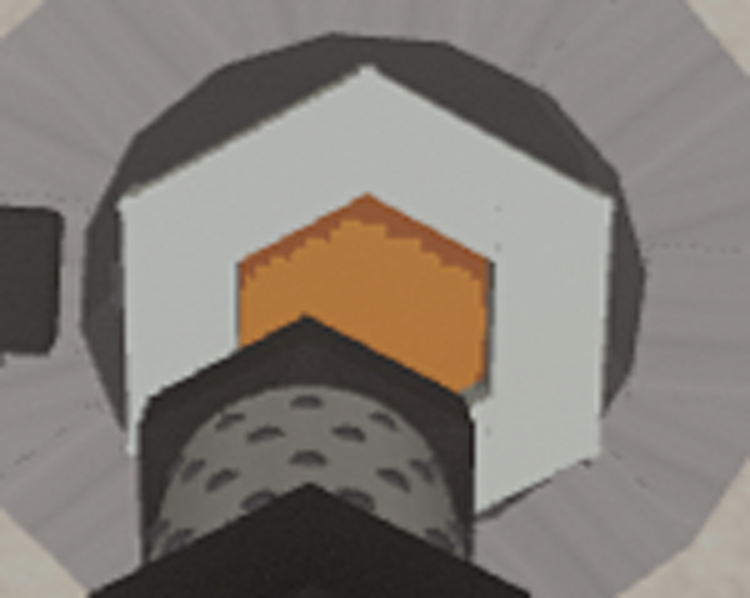

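```bash
python3 - <<'E'
from h import *
c=np.load('camtool.npz'); K,T=c['K'],c['T']
def onx(u,v,x):
    r=T[:3,:3]@np.linalg.inv(K)@np.array([u,v,1.]); q=T[:3,3]; return np.round((q+r*(x-q[0])/r[0])*1e3,1)
x=.1988-.062
print('mouth vtx',onx(333.6,192.6,x),'center z',onx(333.6,192.6,x)[2]+24.8)
print('outer vtx',onx(333.6,164.3,x),'center z',onx(333.6,164.3,x)[2]+80.7/3**.5)
print('outer side vtx',onx(260+120/5,150+205/4.6,x),onx(260+612/5,150+203/4.6,x))
print('mouth side vtx',onx(260+238/5,150+262/4.6,x),onx(260+492/5,150+262/4.6,x))
print('foot vtx',onx(321.6,218.5,.05))
E
```

```text
mouth vtx [136.8   9.5 -31.7] center z -6.899999999999999
outer vtx [136.8   9.3 -54.3] center z -7.707833276397196
outer side vtx [136.8 -31.  -30.1] [136.8  49.4 -30.5]
mouth side vtx [136.8 -11.8 -19.9] [136.8  30.1 -19.9]
foot vtx [ 50.   -0.2 -27.8]
```

Call:
drive_tool(commands="1 0.3 0.1 -0.03 0; 1 0.7 0.23 -0.07 0; 1 1.1 0.23 -0.07 0; 1 1.4 0.23 -0.07 0; 1 1.55 0.23 -0.07 0; 1 1.55 0.23 -0.07 0; 1 1.55 0.23 -0.07 0; 1 1.55 0.23 -0.07 0")

```text
t: 12.15
tool_pos: [0.5142, 0.0098, 0.1391]
tool_rot: [1.113, 1.267, -1.112]
contact_force: [0.8, 0.6, -1.9]
opening: 0.0373
```

```bash
python3 - <<'E'
from h import *
plan((0.5121,.0110,.128),np.radians(7.5))
grab('wrist','w9'); grab('side','sd9')
plan((0.5121,.0110,.128),np.radians(7.5))
im=cv2.imread('pics/sd9.png'); cv2.imwrite('pics/sd9c.png',cv2.resize(im[160:300,280:420],None,fx=4,fy=4,interpolation=cv2.INTER_CUBIC))
im=cv2.imread('pics/w9.png'); cv2.imwrite('pics/w9c.png',cv2.resize(im[150:290,240:420],None,fx=4,fy=4,interpolation=cv2.INTER_CUBIC))
E
```

```text
pos [0.5142 0.0098 0.1391] jaw yaw deg 7.47 tilt [ 0.002 -0.    -1.   ] shift [ 0.28 -0.05 -0.04] turn -0.01 q6 -0.26 F [ 0.77  0.63 -1.91] t 12.15 open 0.0373
pos [0.5143 0.0099 0.1394] jaw yaw deg 7.48 tilt [ 0.002 -0.    -1.   ] shift [ 0.28 -0.05 -0.04] turn -0.0 q6 -0.26 F [ 0.46 -0.84 -1.32] t 12.25 open 0.0377
```

View pics/w9c.png

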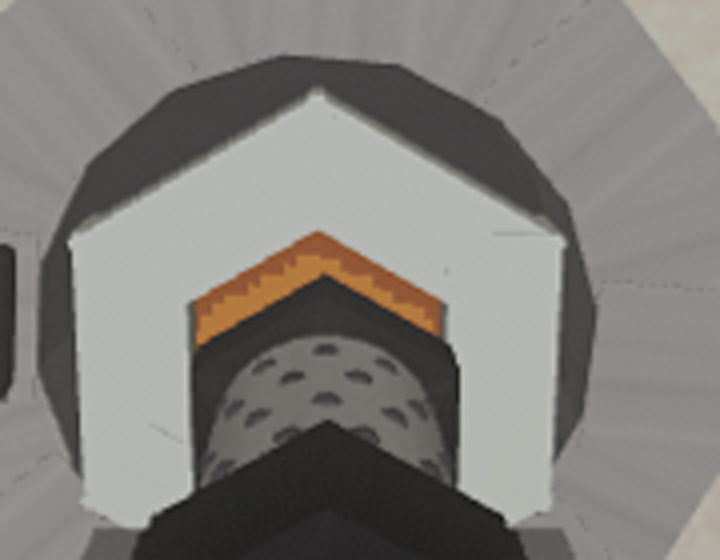

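View pics/sd9c.png

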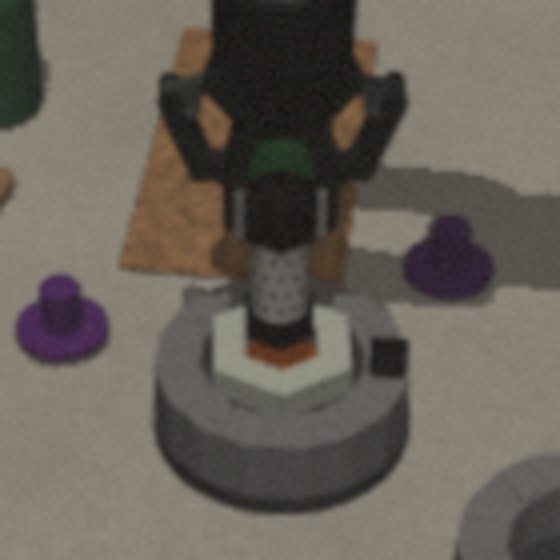

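```bash
python3 - <<'E'
from h import *
c=np.load('camtool.npz'); K,T=c['K'],c['T']
def onx(u,v,x):
    r=T[:3,:3]@np.linalg.inv(K)@np.array([u,v,1.]); q=T[:3,3]; return np.round((q+r*(x-q[0])/r[0])*1e3,1)
x=.1393-.062
C=lambda a,b:(240+a/4-.4,150+b/4-.4)
print('mouth vtx',onx(*C(318,232),x)+[0,0,24.8],'sides',onx(*C(190,305),x)+[0,0,12.4],onx(*C(445,305),x)+[0,0,12.4])
print('outer vtx',onx(*C(318,92),x)+[0,0,46.6],onx(*C(72,240),x)+[0,0,23.3],onx(*C(565,240),x)+[0,0,23.3])
print('foot',onx(*C(325,275),.05)+[0,0,23.1],onx(*C(458,350),.05)+[0,0,11.5],onx(*C(195,350),.05))
E
```

```text
mouth vtx [77.3 -1.9 -4.7] sides [ 77.3 -23.   -4.9] [77.3 19.  -5. ]
outer vtx [77.3 -1.8 -5.2] [ 77.3 -41.9  -4.8] [77.3 38.3 -4.9]
foot [50.  -0.7 -4.8] [50.  18.7 -5.3] [ 50.  -19.6 -16.8]
```

Call:
drive_tool(commands="1 0 -0.035 0 0; 1 0.1 -0.035 0 0; 1 0.2 -0.035 0 0; 1 0.25 -0.035 0 0; 1 0.3 -0.035 0 0; 1 0.34 -0.035 0 0; 1 0.34 -0.035 0 0; 1 0.34 -0.035 0 0")

```text
t: 12.92
tool_pos: [0.5122, 0.0099, 0.125]
tool_rot: [1.112, 1.268, -1.112]
contact_force: [-2.5, 0.7, 4.0]
opening: 0.0376
```

Call:
drive_tool(commands="1 0 0 0 0; 1 0 0 0 0")

```text
t: 13.08
tool_pos: [0.5121, 0.0099, 0.1248]
tool_rot: [1.113, 1.268, -1.112]
contact_force: [-2.9, 1.0, 4.3]
opening: 0.0373
```

```bash
python3 - <<'E'
from h import *
grab('wrist','w10')
o=ctrl.get_obs(); print(o['contact_force'],o['wrist_torque'],o['tool_pos'])
im=cv2.imread('pics/w10.png'); cv2.imwrite('pics/w10c.png',cv2.resize(im[150:290,240:420],None,fx=4,fy=4,interpolation=cv2.INTER_CUBIC))
E
```

```text
[-3.24989732  0.92496464  4.28117066] [ 0.09541734  0.52220809 -0.01511777] [0.51213005 0.00989119 0.12481492]
```

View pics/w10c.png

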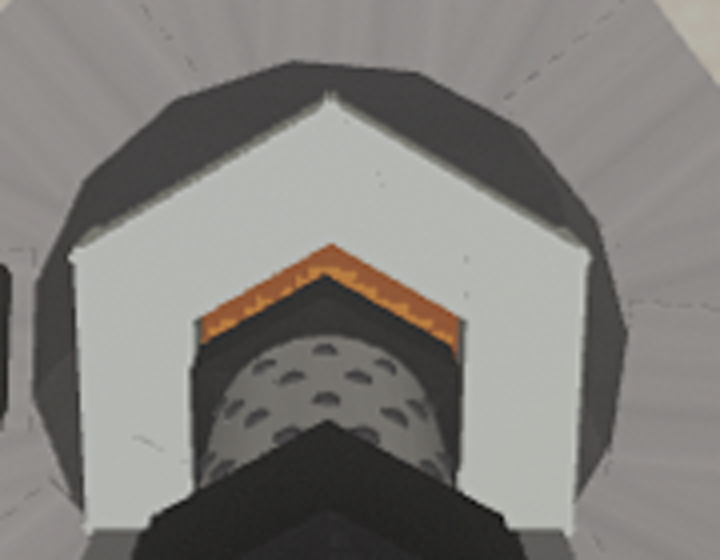

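```bash
cat > rel.py <<'E'
from h import *
c=np.load('camtool.npz'); K,T=c['K'],c['T']
def onx(u,v,x):
    r=T[:3,:3]@np.linalg.inv(K)@np.array([u,v,1.]); q=T[:3,3]; return np.round((q+r*(x-q[0])/r[0])*1e3,1)
C=lambda a,b:(240+a/4-.4,150+b/4-.4)
def rel(zt,d,mv,ml,mr,fv,fl,fr,ov=None,ol=None,orr=None):
    x=zt-.062+d
    print('mouth',onx(*C(*mv),x)+[0,0,24.8],onx(*C(*ml),x)+[0,21.5,12.4],onx(*C(*mr),x)+[0,-21.5,12.4])
    if ov: print('outer',onx(*C(*ov),x)+[0,0,46.6],onx(*C(*ol),x)+[0,40.3,23.3],onx(*C(*orr),x)+[0,-40.3,23.3])
    print('foot',onx(*C(*fv),.05)+[0,0,23.1],onx(*C(*fl),.05)+[0,20,11.5],onx(*C(*fr),.05)+[0,-20,11.5])
E
python3 - <<'E'
from rel import *
for d in (0,.003): rel(.1248,d,(332,245),(198,320),(465,320),(325,275),(193,350),(461,350),(331,97),(73,255),(590,255))
E
```

```text
mouth [62.8  0.4 -5.2] [62.8  1.2 -5.8] [62.8 -0.6 -5.9]
outer [62.8  0.2 -5.5] [62.8  1.2 -5.1] [62.8 -0.6 -5.1]
foot [50.  -0.7 -4.8] [50.   0.1 -5.3] [50.  -0.9 -5.3]
mouth [65.8  0.4 -4.6] [65.8  0.9 -5.1] [65.8 -0.3 -5.2]
outer [65.8  0.2 -5.3] [65.8  0.6 -4.5] [65.8  0.  -4.6]
foot [50.  -0.7 -4.8] [50.   0.1 -5.3] [50.  -0.9 -5.3]
```

Call:
drive_tool(commands="1 -0.04 0 0 0; 1 -0.04 0.02 0 0; 1 -0.04 0.02 0.015 0; 1 -0.04 0.02 0.015 0; 1 -0.04 0.02 0.015 0")

```text
t: 13.55
tool_pos: [0.5126, 0.0096, 0.1258]
tool_rot: [1.113, 1.269, -1.113]
contact_force: [-3.1, 1.7, 3.4]
opening: 0.0376
```

```bash
python3 - <<'E'
from h import *
o=ctrl.get_obs(); print(o['contact_force'],o['wrist_torque'],o['tool_pos'])
E
```

```text
[-3.14854889  1.66112148  3.40851625] [ 0.3333017   0.74595713 -0.04060705] [0.51260049 0.00960619 0.12584278]
```

Call:
drive_tool(commands="1 -0.1 0 0 0; 1 -0.15 0 0 0; 1 -0.15 0 0 0; 1 -0.15 0 0 0")

```text
t: 13.88
tool_pos: [0.513, 0.0091, 0.1317]
tool_rot: [1.112, 1.267, -1.113]
contact_force: [-0.7, 0.2, -2.5]
opening: 0.0377
```

```bash
python3 - <<'E'
from h import *
o=ctrl.get_obs(); print(o['contact_force'],o['wrist_torque'],o['tool_pos'],o['opening'])
im,_,_=grab('wrist','w11')
cv2.imwrite('pics/w11c.png',cv2.resize(im[195:295,262:382],None,fx=6.5,fy=6,interpolation=cv2.INTER_CUBIC))
E
```

```text
[-0.66174003  0.24482137 -2.48495843] [-0.00442774  0.04770804 -0.01695621] [0.51296802 0.00912568 0.13173735] 0.03766270758936897
```

View pics/w11c.png

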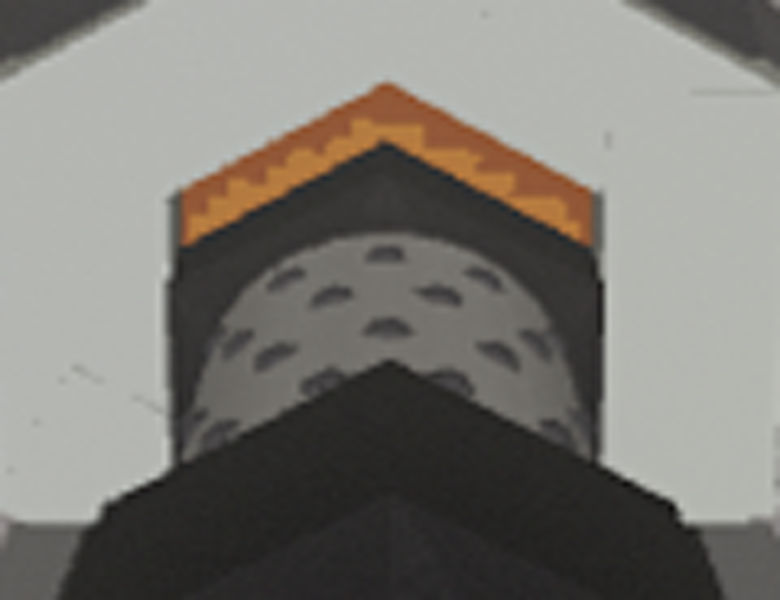

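```bash
python3 - <<'E'
import rel
rel.C=lambda a,b:(262+(a+.5)/6.5-.5,195+(b+.5)/6-.5)
rel.rel(.1317,0,(388,82),(173,192),(602,192),(386,142),(173,252),(601,252))
C=rel.C
# head bottom vertex and sides
print('headbot',rel.onx(*C(392,360),-.006)+[0,0,21.9],rel.onx(*C(103,505),-.006)+[0,19,10.97],rel.onx(*C(680,505),-.006)+[0,-19,10.97])
E
```

```text
mouth [69.7 -0.5 -5.6] [69.7  0.  -6.2] [69.7 -1.  -6.2]
foot [50.  -0.6 -4.9] [50.   0.3 -5.6] [50.  -1.4 -5.6]
headbot [-6.  -0.1 -1.9] [-6.    0.   -2.03] [-6.   -0.2  -2.03]
```

Call:
drive_tool(commands="1 0 0 -0.02 0; 1 0.05 0 -0.02 0; 1 0.1 0 -0.02 0; 1 0.14 0 -0.02 0; 1 0.17 0 -0.02 0; 1 0.17 0 -0.02 0; 1 0.17 0 -0.02 0")

```text
t: 14.52
tool_pos: [0.513, 0.0102, 0.1258]
tool_rot: [1.113, 1.268, -1.112]
contact_force: [-2.4, 0.8, 3.1]
opening: 0.0374
```

```bash
python3 - <<'E'
from h import *
o=ctrl.get_obs(); print(o['contact_force'],o['wrist_torque'],o['tool_pos'],o['opening'])
E
```

```text
[-2.37284711  0.79114516  3.1269036 ] [ 0.05803535  0.46251739 -0.04574593] [0.51298868 0.01015995 0.12583833] 0.03736301990849847
```

Call:
drive_tool(commands="1 0 -0.02 0 0; 1 0 -0.03 0 0; 1 0 -0.03 0 0")

```text
t: 14.77
tool_pos: [0.5126, 0.01, 0.1261]
tool_rot: [1.114, 1.266, -1.11]
contact_force: [0.5, 0.6, 4.3]
opening: 0.0376
```

Call:
drive_tool(commands="1 0 -0.02 0 0; 1 0 -0.03 0 0; 1 0 -0.03 0 0")

```text
t: 15.02
tool_pos: [0.5115, 0.0098, 0.1261]
tool_rot: [1.114, 1.266, -1.11]
contact_force: [2.8, 1.0, 2.8]
opening: 0.0374
```

Call:
drive_tool(commands="1 0 0 -0.02 0; 1 0 0 -0.03 0; 1 0 0 -0.03 0")

```text
t: 15.27
tool_pos: [0.5109, 0.0104, 0.1257]
tool_rot: [1.112, 1.266, -1.112]
contact_force: [5.6, -2.2, 2.9]
opening: 0.0377
```

```bash
python3 - <<'E'
from h import *
im,_,_=grab('wrist','w12')
cv2.imwrite('pics/w12c.png',cv2.resize(im[150:295,235:415],None,fx=4.4,fy=4.1,interpolation=cv2.INTER_CUBIC))
o=ctrl.get_obs(); print(o['contact_force'],o['wrist_torque'],o['tool_pos'],o['opening'])
E
```

```text
[ 4.55052544 -2.21015324  3.48939448] [-0.51631273 -1.07699283  0.06825546] [0.51092927 0.01043369 0.1257309 ] 0.03751532039052603
```

View pics/w12c.png

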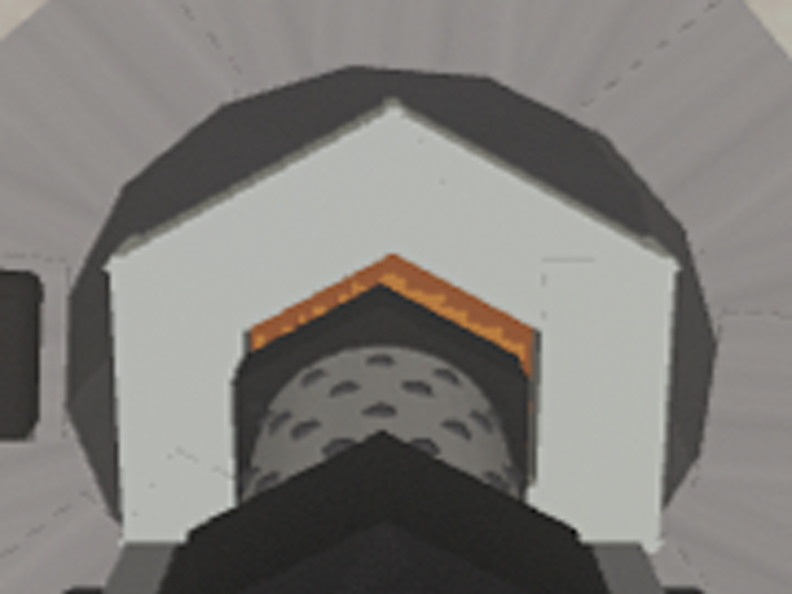

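```bash
python3 - <<'E'
from h import *
z=np.load('pics/w5.npz'); P=pts(z['d'],z['K'],z['T']).reshape(-1,3)
q=P[(abs(P[:,2])<.008)&(z['d'].ravel()>0)]
A=np.c_[q[:,:2],np.ones(len(q))]; print('table fit',np.linalg.lstsq(A,q[:,2],rcond=None)[0])
c=np.load('camtool.npz'); K,T=c['K'],c['T']
for tag in ('w11','w12'):
    z=np.load(f'pics/{tag}.npz'); P=pts(z['d'],K,T)  # tool frame
    # near-face profile along central column
    for v in range(212,300,4):
        print(tag,v,np.round(P[v,322]*1e3,1)) if tag=='w11' else None
    sel=(abs(P[...,1])<.012)&(P[...,0]>.0)&(P[...,0]<.045)&(P[...,2]>-.035)&(P[...,2]<.0)
    q=P[sel]; print(tag,len(q))
    # cylinder: (y-y0)^2+(z-zc(x))^2=17^2 -> zc
    zc=q[:,2]+np.sqrt(.017**2-(q[:,1])**2); ok=abs(zc-np.median(zc))<.003
    print(tag,'axis z = a*x+b',np.polyfit(q[ok,0],zc[ok],1))
E
```

```text
table fit [ 0.00111775 -0.00292855 -0.00071733]
w11 212 [ 84.5   0.  -25.3]
w11 216 [ 84.6   0.  -22.5]
w11 220 [ 63.    0.  -24.3]
w11 224 [ 51.4  -0.  -24.3]
w11 228 [ 51.5  -0.  -21.9]
w11 232 [ 51.2  -0.  -19.5]
w11 236 [ 42.6  -0.  -19.4]
w11 240 [ 36.9  -0.  -18.6]
w11 244 [ 29.5  -0.  -18.4]
w11 248 [ 17.7  -0.  -19.7]
w11 252 [ 14.7  -0.  -18.6]
w11 256 [ -6.6  -0.  -23.4]
w11 260 [-12.6  -0.  -23.6]
w11 264 [-17.3  -0.1 -23.6]
w11 268 [-21.5  -0.1 -23.5]
w11 272 [-25.6  -0.1 -23.4]
w11 276 [-29.7  -0.1 -23.4]
w11 280 [-30.1  -0.1 -22.1]
w11 284 [-30.5  -0.1 -20.7]
w11 288 [-30.   -0.1 -19. ]
w11 292 [-30.6  -0.1 -17.7]
w11 296 [-30.9  -0.1 -16.3]
w11 1009
w11 axis z = a*x+b [ 0.00203255 -0.00164864]
w12 985
w12 axis z = a*x+b [ 0.00660801 -0.00153999]
```

```bash
python3 - <<'E'
import rel
C=rel.C=lambda a,b:(235+(a+.5)/4.4-.5,150+(b+.5)/4.1-.5)
for d in (0,.003):
    x=.1257-.062+d
    print('mouth',rel.onx(*C(392,254),x)+[0,0,24.8],rel.onx(*C(246,332),x)+[0,21.5,12.4],rel.onx(*C(540,332),x)+[0,-21.5,12.4])
print('foot',rel.onx(*C(380,284),.067)+[0,0,23.1],rel.onx(*C(234,375),.0515)+[0,20,0],rel.onx(*C(528,375),.0515)+[0,-20,0])
E
```

```text
mouth [63.7  1.  -4.6] [63.7  2.  -5. ] [63.7  0.4 -5. ]
mouth [66.7  1.1 -4. ] [66.7  1.7 -4.3] [66.7  0.8 -4.3]
foot [67.  -0.6 -1. ] [ 51.5  -0.1 -14. ] [ 51.5  -0.8 -14. ]
```

The depth data shows the infuser hangs straight, so the vertex I saw was its underside. The foot is therefore about 2.5 mm off along tool z. I'll lift, shift and retry.

Call:
drive_tool(commands="1 -0.1 0 0 0; 1 -0.15 0.05 -0.065 0; 1 -0.15 0.05 -0.065 0; 1 -0.1 0.05 -0.065 0; 1 -0.05 0.05 -0.065 0; 1 0 0.05 -0.065 0; 1 0 0.05 -0.065 0; 1 0 0.05 -0.065 0")

```text
t: 15.98
tool_pos: [0.5111, 0.0141, 0.1249]
tool_rot: [1.112, 1.27, -1.114]
contact_force: [-4.4, 0.8, 3.6]
opening: 0.0374
```

```bash
python3 - <<'E'
from h import *
o=ctrl.get_obs(); print(o['contact_force'],o['wrist_torque'],o['tool_pos'],o['opening'])
E
```

```text
[-4.44377405  0.75289748  3.58585696] [0.24473862 0.96444579 0.02501718] [0.5110672  0.01407283 0.12494073] 0.03738865846812242
```

Call:
drive_tool(commands="1 0 -0.02 0 0; 1 0 -0.02 0 0; 1 0 -0.02 0 0")

```text
t: 16.23
tool_pos: [0.5111, 0.0139, 0.1255]
tool_rot: [1.113, 1.268, -1.112]
contact_force: [-3.4, 1.6, 3.8]
opening: 0.0372
```

```bash
python3 - <<'E'
from h import *
im,_,_=grab('wrist','w13')
cv2.imwrite('pics/w13c.png',cv2.resize(im[150:295,235:415],None,fx=4.4,fy=4.1,interpolation=cv2.INTER_CUBIC))
o=ctrl.get_obs(); print(o['contact_force'],o['wrist_torque'],o['tool_pos'],o['opening'])
E
```

```text
[-2.83289722  1.52030436  4.11007293] [0.42763177 0.92623551 0.027719  ] [0.51109768 0.01389362 0.12545303] 0.03743053187924484
```

View pics/w13c.png

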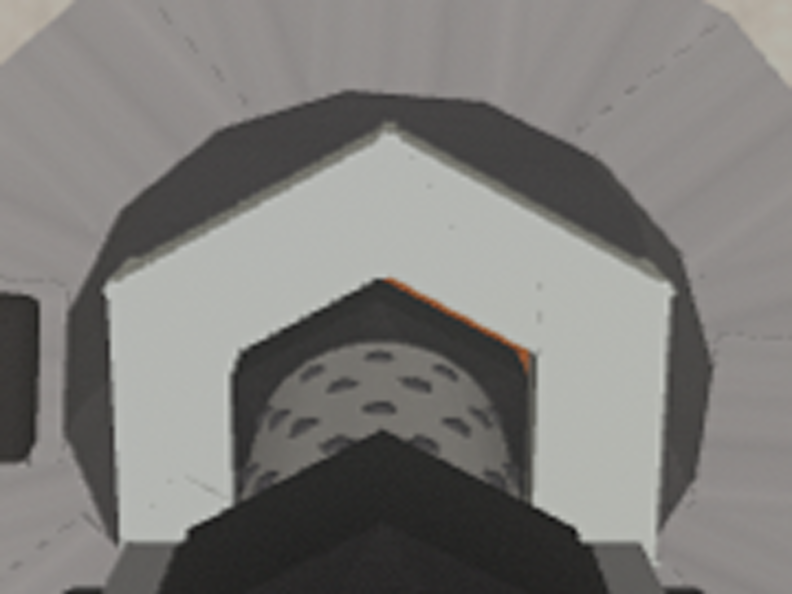

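Call:
drive_tool(commands="1 -0.1 0 0 0; 1 -0.15 0.03 0.03 0; 1 -0.15 0.03 0.03 0; 1 -0.15 0.03 0.03 0; 1 -0.15 0.03 0.03 0")

```text
t: 16.7
tool_pos: [0.5124, 0.0126, 0.1308]
tool_rot: [1.112, 1.268, -1.113]
contact_force: [-0.7, 0.2, -1.5]
opening: 0.0372
```

```bash
python3 - <<'E'
from h import *
o=ctrl.get_obs(); print(o['contact_force'],o['wrist_torque'],o['tool_pos'],o['opening'])
im,_,_=grab('wrist','w14')
cv2.imwrite('pics/w14c.png',cv2.resize(im[150:295,235:415],None,fx=4.4,fy=4.1,interpolation=cv2.INTER_CUBIC))
c=np.load('camtool.npz'); z=np.load('pics/w14.npz'); P=pts(z['d'],c['K'],c['T'])
for v in range(212,300,8): print(v,np.round(P[v,322]*1e3,1))
E
```

```text
[-0.69630568  0.17534713 -1.49107697] [-0.01875966  0.02387063 -0.06221394] [0.51243146 0.01255002 0.13083094] 0.03721172392185296
212 [ 69.    0.  -28.1]
220 [ 64.6   0.  -23.9]
228 [ 51.1  -0.  -22. ]
236 [ 42.2  -0.  -19.5]
244 [ 29.9  -0.  -18.3]
252 [ 16.2  -0.  -18.1]
260 [-12.5  -0.  -23.6]
268 [-21.6  -0.1 -23.5]
276 [-30.3  -0.1 -23.6]
284 [-30.7  -0.1 -20.8]
292 [-30.7  -0.1 -17.8]
```

View pics/w14c.png

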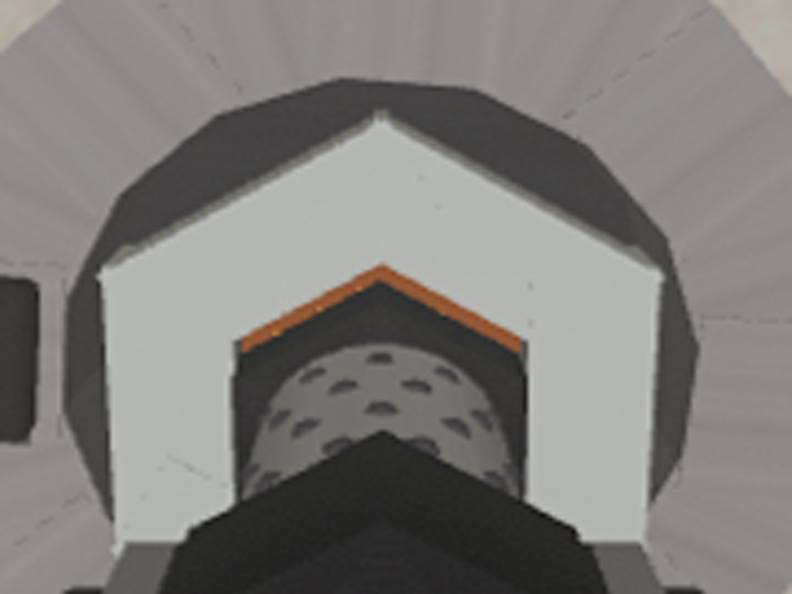

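Call:
drive_tool(commands="1 0 0 -0.025 0; 1 0.03 0 -0.025 0; 1 0.06 0 -0.025 0; 1 0.09 0 -0.025 0; 1 0.12 0 -0.025 0; 1 0.15 0 -0.025 0; 1 0.15 0 -0.025 0; 1 0.15 0 -0.025 0")

```text
t: 17.42
tool_pos: [0.5123, 0.0137, 0.1252]
tool_rot: [1.112, 1.268, -1.113]
contact_force: [-0.6, -0.6, -1.4]
opening: 0.0374
```

```bash
python3 - <<'E'
from h import *
o=ctrl.get_obs(); print(o['contact_force'],o['wrist_torque'],o['tool_pos'],o['opening'])
E
```

```text
[-0.61199423 -0.64547476 -1.42978245] [ 0.00028461  0.0046821  -0.02023631] [0.51225801 0.01371531 0.12515562] 0.03735999975416408
```

No contact force at underside 57.7 mm, so the foot has entered the pocket. I'll lower it gently.

Call:
drive_tool(commands="1 0.04 0 0 0; 1 0.08 0 0 0; 1 0.12 0 0 0; 1 0.16 0 0 0; 1 0.19 0 0 0; 1 0.21 0 0 0; 1 0.21 0 0 0; 1 0.21 0 0 0")

```text
t: 18.08
tool_pos: [0.5123, 0.0137, 0.1168]
tool_rot: [1.112, 1.268, -1.113]
contact_force: [0.2, -0.1, -1.9]
opening: 0.0373
```

```bash
python3 - <<'E'
from h import *
o=ctrl.get_obs(); print(o['contact_force'],o['wrist_torque'],o['tool_pos'],o['opening'])
im,_,_=grab('wrist','w15')
E
```

```text
[ 0.23775483 -0.08149138 -1.94012532] [0.04314791 0.00702632 0.01298721] [0.51230032 0.01373434 0.11684908] 0.03730997253671627
```

View pics/w15.png

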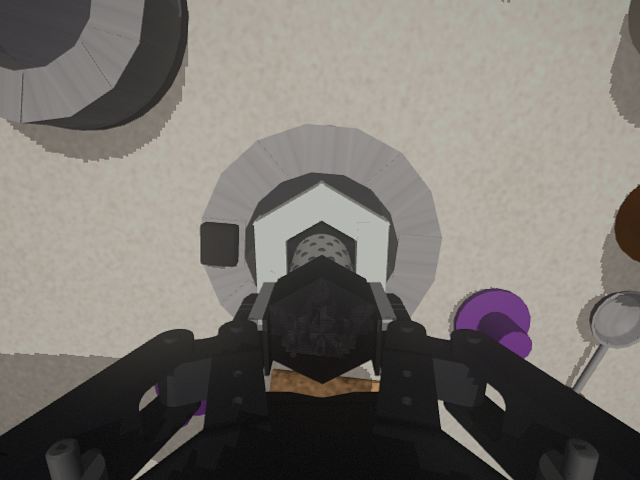

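The foot is about 1 mm off the floor. I'll lower slightly and release.

Call:
drive_tool(commands="1 0.02 0 0 0; 1 0.02 0 0 0; 0.3 0.02 0 0 0; 0.1 0.02 0 0 0; 0 0.02 0 0 0; -0.2 0.02 0 0 0; -0.4 0.02 0 0 0; -0.4 0.02 0 0 0")

```text
t: 18.8
tool_pos: [0.5126, 0.0137, 0.1164]
tool_rot: [1.113, 1.268, -1.112]
contact_force: [-0.4, 0.4, -0.2]
opening: 0.0592
```

```bash
python3 - <<'E'
from h import *
o=ctrl.get_obs(); print(o['contact_force'],o['tool_pos'],o['opening'])
im,_,_=grab('wrist','w16')
c=np.load('camtool.npz'); z=np.load('pics/w16.npz'); P=pts(z['d'],c['K'],c['T'])
m=(abs(P[...,1])<.012)&(abs(P[...,2])<.012)&(P[...,0]>-.045)&(P[...,0]<-.02); print('head top x',np.median(P[m][:,0]),'-> z',o['tool_pos'][2]-np.median(P[m][:,0]))
E
```

```text
[-0.44029505  0.44208028 -0.19729703] [0.51259012 0.01368298 0.11644758] 0.05924614677182235
head top x -0.029007724336414048 -> z 0.14545530128607276
```

View pics/w16.png

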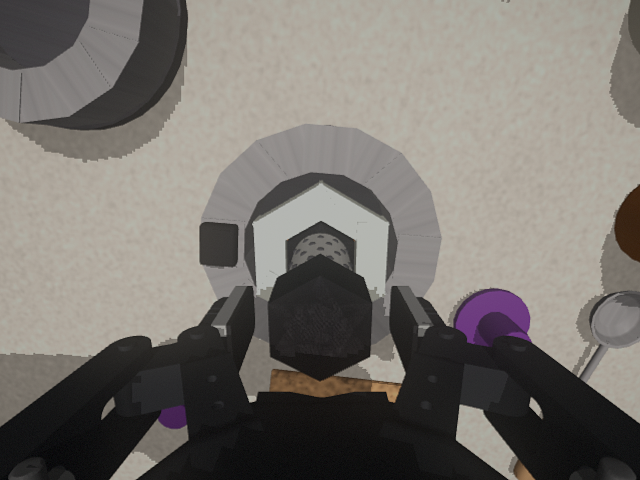

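Released. The head top is at 145.5 mm, so the underside is at about 47.5 mm, which is home. Retreating straight up.

Call:
drive_tool(commands="-0.6 -0.2 0 0 0; -0.8 -0.6 0 0 0; -1 -1.2 0 0 0; -1 -2 0 0 0; -1 -2.8 0 0 0; -1 -3 0 0 0; -1 -3 0 0 0; -1 -3 0 0 0")

```text
t: 19.52
tool_pos: [0.5124, 0.0137, 0.2364]
tool_rot: [1.113, 1.267, -1.112]
contact_force: [-0.9, 0.4, -0.7]
opening: 0.0852
```

```bash
python3 - <<'E'
from h import *
o=ctrl.get_obs(); print(o['contact_force'],o['tool_pos'],o['opening'],o['t'])
im,d,i=grab('wrist','w17'); grab('side','sd17')
P=pts(d,i['K'],i['T']); m=(np.hypot(P[...,0]-.5115,P[...,1]-.0151)<.012)&(P[...,2]>.12); q=P[m]
print('head',len(q),np.median(q,0)); A=np.c_[q[:,:2],np.ones(len(q))]; print('slope',np.linalg.lstsq(A,q[:,2],rcond=None)[0][:2])
m=(P[...,2]>.056)&(P[...,2]<.068)&(cv2.cvtColor(im,cv2.COLOR_BGR2HSV)[...,2]>110)&(np.hypot(P[...,0]-.5115,P[...,1]-.0151)<.045); print('seat z',np.median(P[m][:,2]))
s=cv2.imread('pics/sd17.png'); cv2.imwrite('pics/sd17c.png',cv2.resize(s[140:400,220:480],None,fx=2.3,fy=2.3))
E
```

```text
[-0.93203835  0.39036589 -0.73246457] [0.51243762 0.01370811 0.23639438] 0.08524684395965423 19.5167
head 6980 [0.51039654 0.02440321 0.32189577]
slope [-1.61521436 12.64918075]
seat z 0.06135714293281547
```

View pics/w17.png

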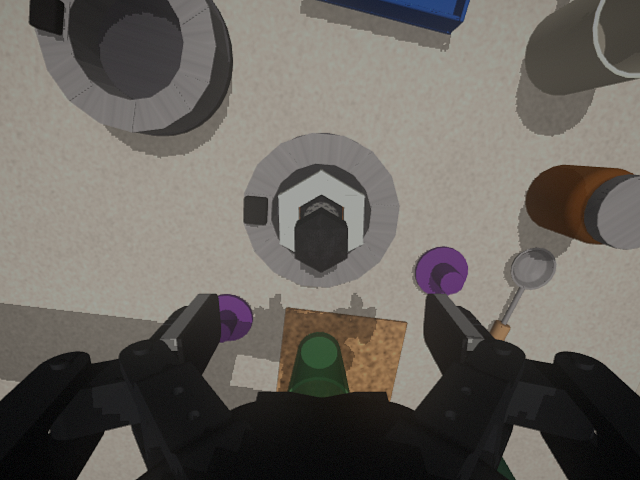

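View pics/sd17c.png

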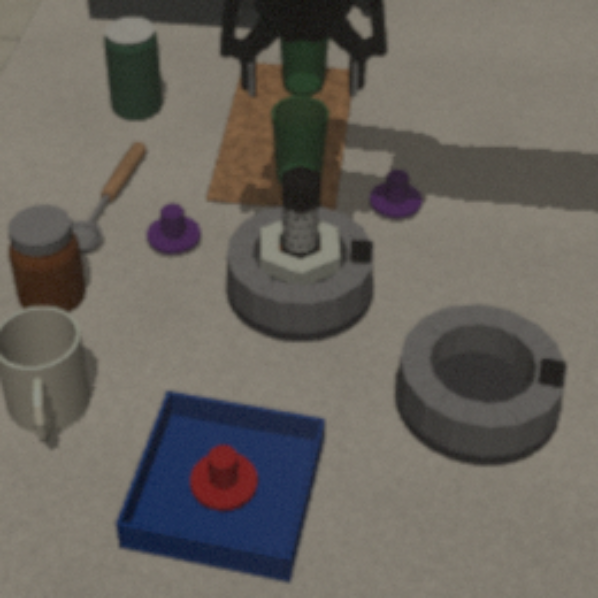

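```bash
python3 - <<'E'
from h import *
z=np.load('pics/w17.npz'); P=pts(z['d'],z['K'],z['T']); m=(np.hypot(P[...,0]-.5115,P[...,1]-.0151)<.016)&(P[...,2]>.142)&(P[...,2]<.15); q=P[m]
A=np.c_[q[:,:2]-q[:,:2].mean(0),np.ones(len(q))]; print(len(q),np.median(q,0),np.linalg.lstsq(A,q[:,2],rcond=None)[0])
ctrl.finish_job()
E
```

```text
1538 [0.51147696 0.01535345 0.14547778] [-0.00028003 -0.00090274  0.14547035]
the job is handed in; nothing more can be done
```

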